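Stack the sharpening stones on the drying dock and turn on the air

TASK

Shut the air cock fully first, then, with the air shut, stack all the stone trays that are on the bench on the drying dock, each with its wide foot in the wide notch and its narrow foot in the narrow notch below so that it sits fully down, and put the cover on top in the same way. Last, turn the air cock fully open. Leave the other things on the bench where they are.

Things in the scene. Friction and masses are not known exactly. Their poses are not given: they have to be found in the camera images.
- dock: the drying dock: fixed aluminium air box 140 mm (x) by 60 mm (y) on a dark foot plate (180 x 100 x 12 mm), top 50 mm above the bench, with the same two notches in its top as a tray: wide at x=+49 mm, narrow at x=-49 mm. Origin: centre of its underside, on the bench. The first part seated has its origin 42 mm above the bench, each further one 30 mm higher
- cock (a joint): angle of the air cock's quarter-turn lever, rad: 0 = shut (lever square across the copper pipe, against its stop), 1.571 = fully open (lever in line with the pipe, against its stop). Seen from above it opens clockwise. Stiff: it stays where left and takes about 2 N at the sleeve to turn
- cock_grip (a point): centre of the black sleeve on the lever, 85 mm from the lever's axis, 95 mm above the bench; the sleeve is a bar 50 mm long (along the lever), 16 mm wide, 26 mm high, whose underside is 82 mm above the bench; the pipe below reaches 64 mm at most
- cock_axis (a point): point on the vertical axis of the air cock's lever, at the height of the sleeve's centre; the axes are those of the fixed cock: the pipe runs along its y, the shut lever points along its +x, the open lever along its -y
- tray1: one of 3 to 5 identical grey plastic trays holding a brown sharpening stone (stack in any order; an absent one reads None throughout): block 140 mm (x) by 60 mm (y), 38 mm high in all, on two feet 20 mm long: a wide foot (36 mm across) at x=+49 mm, a narrow one (16 mm) at x=-49 mm. Grip across the 60 mm width. Origin: centre of the plane under the feet; z up
- tray1_wide (a point): middle of the underside of tray1's wide foot, at its x=+49 mm. In every tray's top, above the feet, are two open notches 10 mm deep: a wide one (25 x 41 mm) at x=+49, a narrow one (25 x 21 mm) at x=-49; the stone lies between. The feet are 8 mm high and drop into the notches below 2.5 mm clear all round; the tray's body then rests on the rims
- tray2: another stone tray, identical to tray1 (may be absent)
- tray2_wide (a point): the middle of the underside of tray2's wide foot, 49 mm along its x from the origin
- tray3: another stone tray, identical to tray1 (may be absent)
- tray3_wide (a point): the middle of the underside of tray3's wide foot, 49 mm along its x from the origin
- tray4: another stone tray, identical to tray1 (may be absent)
- tray4_wide (a point): the middle of the underside of tray4's wide foot, 49 mm along its x from the origin
- tray5: another stone tray, identical to tray1 (may be absent)
- tray5_wide (a point): the middle of the underside of tray5's wide foot, 49 mm along its x from the origin
- cover: the dock's aluminium cover: a plate 140 mm (x) by 60 mm (y), 8 to 22 mm above the origin, on the same two feet as a tray, wide one at x=+49 mm; on it a wooden bar handle 100 mm long (x), 18 mm wide (y), from 30 to 62 mm above the origin. No notches on top. Origin: centre of the plane under the feet; z up
- cover_wide (a point): the middle of the underside of the cover's wide foot, 49 mm along its x from the origin
- plane: bystander, to be left alone: an iron hand plane with a wooden knob and handle, 240 mm long, 100 mm high. Origin at the middle of its underside
- plane_iron: bystander, to be left alone: a flat steel plane iron, 130 x 45 x 6 mm. Origin at the middle of its underside
- honing_guide: bystander, to be left alone: a black honing guide with brass knobs, 95 mm wide, 36 mm high. Origin at the middle of its underside
- rule: bystander, to be left alone: a steel rule, 300 x 24 x 4 mm. Origin at the middle of its underside
- pencil: bystander, to be left alone: a red pencil, 170 mm long. Origin at the middle of its underside
- spray_bottle: bystander, to be left alone: a white spray bottle, 68 mm across, 200 mm high. Origin at the middle of its underside
- oil_jar: bystander, to be left alone: a jar, 70 mm across, 85 mm high. Origin at the middle of its underside
- hammer: bystander, to be left alone: a hammer lying on its side. Origin at the middle of its underside
There are look-alikes about, which are no part of the job. What is shaped like the tray4 but purple or red is not meant.

How it is judged:
On the way, in this order (a step that is already met when the one before it is completed fails the run):
1. the air cock is fully shut (value of joint cock below 0.12 rad), for 0.2 s.
2. all the stone trays are seated in one stack on the dock, with the air still shut (horizontal distance between each of tray1, tray2, tray3, tray4, tray5 and dock below 0.018 m and x of each of tray1_wide, tray2_wide, tray3_wide, tray4_wide, tray5_wide in the frame of dock above 0.025 m and angle between each of tray1, tray2, tray3, tray4, tray5's own z axis and vertical below 0.06 rad and (height (world z) of tray1 between 0.039 and 0.045 m or height (world z) of tray1 between 0.069 and 0.075 m or height (world z) of tray1 between 0.099 and 0.105 m or height (world z) of tray1 between 0.129 and 0.135 m or height (world z) of tray1 between 0.159 and 0.165 m) and (height (world z) of tray2 between 0.039 and 0.045 m or height (world z) of tray2 between 0.069 and 0.075 m or height (world z) of tray2 between 0.099 and 0.105 m or height (world z) of tray2 between 0.129 and 0.135 m or height (world z) of tray2 between 0.159 and 0.165 m) and (height (world z) of tray3 between 0.039 and 0.045 m or height (world z) of tray3 between 0.069 and 0.075 m or height (world z) of tray3 between 0.099 and 0.105 m or height (world z) of tray3 between 0.129 and 0.135 m or height (world z) of tray3 between 0.159 and 0.165 m) and (height (world z) of tray4 between 0.039 and 0.045 m or height (world z) of tray4 between 0.069 and 0.075 m or height (world z) of tray4 between 0.099 and 0.105 m or height (world z) of tray4 between 0.129 and 0.135 m or height (world z) of tray4 between 0.159 and 0.165 m) and (height (world z) of tray5 between 0.039 and 0.045 m or height (world z) of tray5 between 0.069 and 0.075 m or height (world z) of tray5 between 0.099 and 0.105 m or height (world z) of tray5 between 0.129 and 0.135 m or height (world z) of tray5 between 0.159 and 0.165 m) and value of joint cock below 0.12 rad), for 0.3 s.
3. the cover is seated on top of the stack, with the air still shut (all of step 2 and horizontal distance between cover and dock below 0.018 m and x of cover_wide in the frame of dock above 0.025 m and angle between cover's own z axis and vertical below 0.06 rad and (height (world z) of cover between 0.129 and 0.135 m or height (world z) of cover between 0.159 and 0.165 m or height (world z) of cover between 0.189 and 0.195 m)), for 0.3 s.
4. the air cock is fully open (value of joint cock above 1.45 rad), for 0.2 s.
At the end, for the whole second after the job is handed in: all trays present and the cover in one stack on the dock, wide end over wide end (origin within 18 mm of the dock's, horizontally), tilt under 0.06 rad, height within 3 mm of a seated level, at rest; cock open beyond 1.45 rad (shut: below 0.12) (horizontal distance between each of tray1, tray2, tray3, tray4, tray5, cover and dock below 0.018 m and x of each of tray1_wide, tray2_wide, tray3_wide, tray4_wide, tray5_wide, cover_wide in the frame of dock above 0.025 m and angle between each of tray1, tray2, tray3, tray4, tray5, cover's own z axis and vertical below 0.06 rad and (height (world z) of tray1 between 0.039 and 0.045 m or height (world z) of tray1 between 0.069 and 0.075 m or height (world z) of tray1 between 0.099 and 0.105 m or height (world z) of tray1 between 0.129 and 0.135 m or height (world z) of tray1 between 0.159 and 0.165 m) and (height (world z) of tray2 between 0.039 and 0.045 m or height (world z) of tray2 between 0.069 and 0.075 m or height (world z) of tray2 between 0.099 and 0.105 m or height (world z) of tray2 between 0.129 and 0.135 m or height (world z) of tray2 between 0.159 and 0.165 m) and (height (world z) of tray3 between 0.039 and 0.045 m or height (world z) of tray3 between 0.069 and 0.075 m or height (world z) of tray3 between 0.099 and 0.105 m or height (world z) of tray3 between 0.129 and 0.135 m or height (world z) of tray3 between 0.159 and 0.165 m) and (height (world z) of tray4 between 0.039 and 0.045 m or height (world z) of tray4 between 0.069 and 0.075 m or height (world z) of tray4 between 0.099 and 0.105 m or height (world z) of tray4 between 0.129 and 0.135 m or height (world z) of tray4 between 0.159 and 0.165 m) and (height (world z) of tray5 between 0.039 and 0.045 m or height (world z) of tray5 between 0.069 and 0.075 m or height (world z) of tray5 between 0.099 and 0.105 m or height (world z) of tray5 between 0.129 and 0.135 m or height (world z) of tray5 between 0.159 and 0.165 m) and (height (world z) of cover between 0.129 and 0.135 m or height (world z) of cover between 0.159 and 0.165 m or height (world z) of cover between 0.189 and 0.195 m) and value of joint cock above 1.45 rad and linear speed of each of tray1, tray2, tray3, tray4, tray5, cover below 0.02 m/s); the robot touches nothing.
It fails at once if a bystander was moved more than 70 mm (distance of any of plane, plane_iron, honing_guide, rule, pencil, spray_bottle, oil_jar, hammer from where it was at the start of the episode above 0.07 m).
It fails at once if the spray bottle or the jar was knocked over (angle between any of spray_bottle, oil_jar's own z axis and vertical above 0.6 rad).
Of tray1, tray2, tray3, tray4, tray5 only 3 to 5 are there at a start; the rules pass over those that are not, and their reading is None.
At some moment in a run one of tray1, tray2, tray3, tray4, tray5, cover may be knocked a few centimetres aside while the robot is not near it.
Once in a run the grip may slacken for a moment while it holds something.
It also fails if it takes over 210 s, if anything falls off the work surface, if the arm or the gripper's body presses on something with over 40 N, if the wrist force passes 120 N, or if a joint passes its speed limit or range.

ROBOT

A 6-joint arm with a two-finger parallel gripper is mounted at the origin on the work surface. World frame = base frame: x ahead of the robot, y to its left, z up, the work surface at z = 0. Lengths are in m, angles in rad, forces in N, time in s.
With the tool pointing down it reaches from about 0.35 to 0.975 m from the base axis. Payload 4.9 kg.
Tool frame: the origin (TCP) lies midway between the tips of the shut fingers; the grasp point (between the pads) lies 19 mm behind it; z points along the fingers, y is the line along which they close (so a half turn about z gives the same grasp; the last joint's range is limited). The gripper opens to 85 mm and grips with 20 to 120 N. Pads are 22 mm wide; open, the fingers measure 114 mm over their backs; the gripper's body (76 mm by 85 mm) begins 54 mm behind the grasp point. The pads swing forward as they close: fully open they stand 13 mm farther back than shut.
Start: joints at [1.184, 0.053, 1.613, -0, 1.476, -0.119], TCP at [0.165, 0.603, 0.21] pointing down, gripper open.
Joint ranges: [-3.01, 3.01], [-1.01, 2.22], [0.06, 2.58], [-1.02, 4.17], [0.09, 2.62], [-3.14, 3.14]. Speed limits (rad/s): [2.57, 2.57, 3.14, 3.14, 3.14, 3.14].

INTERFACE

Orientations are given as a unit quaternion [w, x, y, z].
In Python, from plant import state, grab_frame, job_done, cut_out, place_of gives the robot as it stands.
- The arm moves only by the tool jog_arm, never from a script. Its argument "motion" is text: rows parted by semicolons, each of 7 numbers parted by spaces: the opening in per cent of the stroke, from 0 (shut) to 100 (fully open), then the shift along the tool's x, y, z as a fraction of full scale, then the turn, a rotation vector about the tool's x, y, z as a fraction of full scale. A call has exactly 5 rows; each row is the pose to reach, as a shift and turn from the pose commanded when the call began, along the tool's axes at that moment; what a row does not reach only later rows make up. Full scale, the value 1, is 50 cm for a shift and 1.5 rad for a turn. A row lasts 1/8 s, in which the tool goes at most 62.5 mm and 10.7 degrees, less where a joint would pass 70% of its speed; a pose out of reach is approached as far as the arm can. A call with a number of a shift or a turn outside -1 to 1 is refused whole. A call with a gripper value outside its range is refused whole. The fingers move at their own pace and stop on an object; the grip force is fixed at half the most. Time passes only in rows, so rows that repeat a pose let the fingers close, or fill a call up. It gives the time, the measured TCP pose, the force, the opening and the grip force at its end, in the units of the state.
- state(): the state, without advancing time (a new reading comes with each control period).
- grab_frame(name): name is "scene" or "top" or "wrist"; returns a dict with "color" (400x640x3 uint8, red, green, blue), "range_z" (400x640 float32, m along the optical axis (not along the pixel's ray), 0 where there is no reading), "intrinsics" (3x3 intrinsics, pixels), "world_from_camera" (4x4, takes a point from camera to world coordinates). Camera axes: x right, y up, looking along -z (the intrinsics and any distortion apply to the point x, -y, -z); pixel columns grow to the right and rows downward; lengths in m; the calibration is good to about 2 mm. A picture is of the moment at which its call begins.
- job_done(): hands the job in; it is judged then, once.
Trained networks look in the newest picture that a camera, given by its name, has taken for a name from the list of things; names that differ only in an ending like _2 or _b are one class to them, and where a whole thing is asked for, a point or a joint stands for the part that bears it (a point fixed in the world has none). Each returns a list of dicts, best first, with "p" (0 to 1); they miss things now and then, are a little off and sometimes report something else, mostly with a low value. They report only what shows in the picture. A call takes as long as a camera call. They do not tell look-alikes from the thing itself.
- cut_out(camera, thing): "pixels" (400x640 bool, what is visible of it).
- place_of(camera, thing): "at" ([x, y, z] in m, in world coordinates, good to about 4 mm: a listed point, or the origin of a listed thing).
The state is a dict: "time": time; "joint_pos": joint angles; "joint_vel": joint speeds; "joint_efforts": joint torques, N m; "tool_pos": TCP position; "tool_rot": TCP orientation; "contact_force": force on the tool from outside, world axes, zero at the start; "ft_torque": the same for the moment, N m; "gripper_width": opening from 0.0 (shut) to 1.0 (fully open); "grasp_force": force on a finger pad.
Only numpy, scipy, OpenCV 4.12 (cv2) and the standard library are available. Lean on these libraries where they do the work, as an engineer would, in place of code of your own. Each camera call takes 0.05 s, during which the arm holds its last target. There are 200 camera calls.

## Working session

There is one attempt and no reset: what is moved stays moved. The work goes in short steps, Python scripts to look and compute and a tool call to move; the robot and the scene stay as the last step left them, time stands still between calls to the robot, and variables do not carry over. Pictures are saved under pics/ and viewed, at most 14 in all, crops included, and the job is handed in when it is done.

Besides the shell and the picture viewer there is one more tool, called as name(argument=value, ...), one argument or row to a line, values as JSON. jog_arm: Moves the arm, as the interface text tells. Shift numbers are shares of 50 cm and turn numbers shares of 1.5 rad, none past 1 either way. Its arguments: {"type":"object","properties":{"motion":{"type":"string"}},"required":["motion"]}

```bash
mkdir -p pics; ls
cat > h.py <<'E'
import numpy as np, cv2
from plant import state, grab_frame, job_done, cut_out, place_of
from scipy.spatial.transform import Rotation as R
def cloud(f):
    K=f["intrinsics"];T=f["world_from_camera"];z=f["range_z"]
    v,u=np.mgrid[0:z.shape[0],0:z.shape[1]]
    P=np.stack([(u-K[0,2])/K[0,0]*z,-(v-K[1,2])/K[1,1]*z,-z],-1)
    W=P@T[:3,:3].T+T[:3,3]
    W[z==0]=np.nan
    return W
def save(f,n): cv2.imwrite("pics/"+n,f["color"][:,:,::-1])
def box(W,m,zlo=None):
    p=W[m]; p=p[~np.isnan(p[:,0])]
    if zlo is not None: p=p[p[:,2]>zlo]
    (c,s,a)=cv2.minAreaRect((p[:,:2]*1000).astype(np.float32))
    return np.round(c,1),np.round(s,1),round(a,1),len(p),np.round(np.percentile(p[:,2],[5,50,95])*1000,1)
E
python3 - <<'E'
from h import *
f=grab_frame("top"); save(f,"top1.png")
g=grab_frame("scene"); save(g,"scene1.png")
np.savez("top1.npz",W=cloud(f),c=f["color"])
W=cloud(f)
for t in ["dock","cock","tray1","cover"]:
    for d in cut_out("top",t):
        m=d["pixels"]; v,u=np.nonzero(m)
        print(t,round(d["p"],2),int(u.mean()),int(v.mean()),m.sum(),*box(W,m))
for t in ["dock","cock_grip","cock_axis","tray1","tray1_wide","cover","cover_wide"]:
    for d in place_of("top",t): print(t,round(d["p"],2),np.round(d["at"],3))
s=state();print(s["tool_pos"],s["tool_rot"],s["gripper_width"])
E
```

```text
pics
dock 0.91 330 170 1327 [659.8 -19.2] [105.9 206.2] 81.0 1318 [ 5.4 30.3 53.9]
dock 0.5 451 164 577 [ 658.2 -470.1] [261.9  95.1] 19.5 575 [14.4 23.8 29.7]
cock 0.54 231 202 165 [504.9 331. ] [ 17.2 116.5] 34.8 163 [ 88.2  96.9 111.4]
tray1 0.94 405 250 746 [ 354.2 -289.3] [155.3  67.2] 86.7 742 [ 6.7 37.1 43.1]
tray1 0.81 295 217 679 [469.3 107.6] [ 61.7 141.3] 12.0 676 [20.2 36.6 42.8]
tray1 0.59 351 223 691 [449.8 -95.6] [140.   68.8] 82.6 689 [22.6 37.1 43.1]
tray1 0.55 238 276 730 [251.4 308.5] [140.8  68.3] 48.8 726 [24.9 37.  43. ]
cover 0.78 382 179 632 [ 617.1 -214.1] [145.1  71.5] 81.2 630 [15.4 23.8 63.8]
dock 0.58 [ 0.649 -0.014 -0.002]
dock 0.52 [0.528 0.303 0.095]
cock_grip 0.56 [0.531 0.301 0.096]
cock_axis 0.79 [0.475 0.373 0.092]
cock_axis 0.21 [ 0.478  0.06  -0.005]
tray1 0.89 [ 0.349 -0.281 -0.   ]
tray1 0.65 [0.252 0.302 0.001]
tray1 0.64 [0.287 0.49  0.001]
tray1 0.61 [ 0.445 -0.093 -0.   ]
tray1 0.57 [ 0.467  0.108 -0.002]
tray1_wide 0.81 [ 0.35  -0.234  0.004]
cover 0.68 [ 0.611 -0.208 -0.   ]
cover_wide 0.69 [ 0.621 -0.165  0.002]
[0.16539923 0.60271575 0.21002555] [2.64710300e-05 1.33499364e-01 9.91048898e-01 1.01897240e-05] 1.001168859280942
```

```bash
python3 -c "
import cv2
a=cv2.imread('pics/top1.png');cv2.imwrite('pics/top1b.png',cv2.resize(a[100:330,130:530],(800,460),interpolation=cv2.INTER_CUBIC))"
```

```text
(no output)
```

View pics/top1b.png

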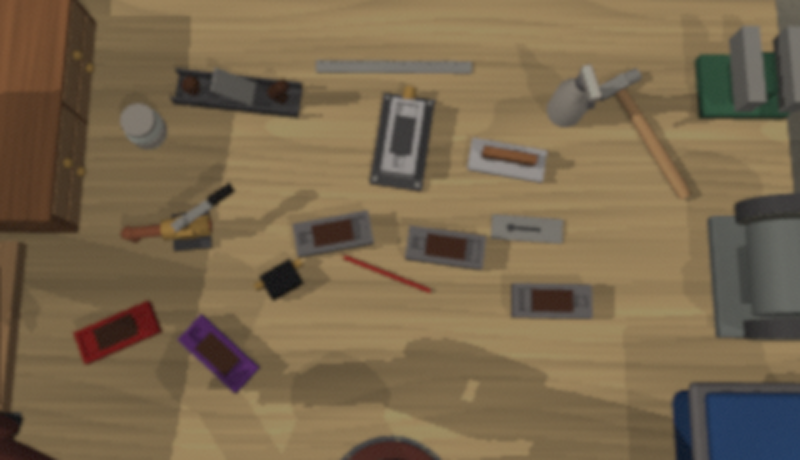

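View pics/scene1.png

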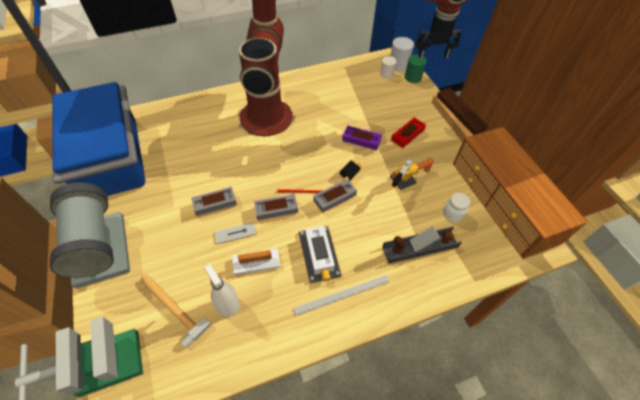

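Candidates at full-frame top pixels are the grey trays (296,216), (352,223) and (405,250). The purple tray (239,276) and the red tray (188,266) are look-alikes, so not wanted. The dock is at (331,170), the cover at (384,180) and the cock at (222,212), with its lever about half open. There are three trays. First move: go near the cock and look from close by.

jog_arm(
  motion="100 -0.48 -0.29 -0.18 0 0 0;100 -0.48 -0.29 -0.18 0 0 0;100 -0.48 -0.29 -0.18 0 0 0;0 -0.48 -0.29 -0.18 0 0 0;0 -0.48 -0.29 -0.18 0 0 0",
)

```text
time: 1.27
tool_pos: [0.36, 0.3977, 0.3014]
tool_rot: [0.001, 0.134, 0.991, 0.001]
contact_force: [0.4, 0.3, -0.2]
gripper_width: 0.6
grasp_force: 0.0
```

```bash
cat >> h.py <<'E'
def go(*wps):
    """wps: (open%,x,y,z,yaw_deg of tool y axis); prints rows relative to present pose"""
    s=state();q=s["tool_rot"];R0=R.from_quat([q[1],q[2],q[3],q[0]]);p0=np.array(s["tool_pos"])
    for w in wps:
        a=np.radians(w[4]);c,n=np.cos(a),np.sin(a)
        Rt=R.from_matrix(np.array([[-n,c,0],[c,n,0],[0,0,-1]]).T)
        d=R0.inv().apply(np.array(w[1:4])-p0)/.5; r=(R0.inv()*Rt).as_rotvec()/1.5
        print(w[0],*np.round(d,3),*np.round(r,3),"; dist mm",round(np.linalg.norm(d)*500),"deg",round(np.degrees(np.linalg.norm(r)*1.5)))
def st():
    s=state();M=R.from_quat(np.roll(s["tool_rot"],-1)).as_matrix()
    print("t",round(s["time"],2),"tcp",np.round(s["tool_pos"],4),"yaw",round(np.degrees(np.arctan2(M[1,1],M[0,1])),1),"tz",np.round(M[:,2],3),"w",round(s["gripper_width"],3),"F",np.round(s["contact_force"],1),"gf",round(s["grasp_force"],1))
E
python3 - <<'E'
from h import *
st()
f=grab_frame("wrist");save(f,"w1.png");print(np.round(f["world_from_camera"],3))
for t in ["cock_grip","cock_axis","tray1","tray1_wide"]:
    for d in place_of("wrist",t): print(t,round(d["p"],2),np.round(d["at"],3))
W=cloud(f)
for t in ["cock","tray1"]:
  for d in cut_out("wrist",t):
    print(t,d["p"],*box(W,d["pixels"]),*box(W,d["pixels"],.085) if t=="cock" else "")
E
```

```text
t 1.27 tcp [0.36   0.3977 0.3014] yaw 74.6 tz [ 0.002  0.001 -1.   ] w 0.6 F [ 0.4  0.3 -0.2] gf 0.0
[[ 0.266 -0.915 -0.302  0.283]
 [ 0.964  0.254  0.081  0.419]
 [ 0.002 -0.313  0.95   0.466]
 [ 0.     0.     0.     1.   ]]
cock_grip 0.84 [0.522 0.303 0.092]
cock_grip 0.33 [ 0.65  -0.019 -0.001]
cock_axis 0.85 [0.476 0.37  0.09 ]
tray1 0.75 [0.252 0.307 0.001]
tray1 0.67 [ 0.47   0.106 -0.001]
tray1 0.63 [ 0.447 -0.098  0.001]Traceback (most recent call last):
  File "<stdin>", line 9, in <module>
  File "h.py", line 16, in box
    return np.round(c,1),np.round(s,1),round(a,1),len(p),np.round(np.percentile(p[:,2],[5,50,95])*1000,1)
                                                                  ~~~~~~~~~~~~~^^^^^^^^^^^^^^^^^^
    return _quantile_unchecked(
        a, q, axis, out, overwrite_input, method, keepdims, weights)
    return _ureduce(a,
                    func=_quantile_ureduce_func,
    ...<5 lines>...
                    overwrite_input=overwrite_input,
                    method=method)
    r = func(a, **kwargs)
    result = _quantile(arr,
                       quantiles=q,
    ...<2 lines>...
                       out=out,
                       weights=wgt)
    slices_having_nans = np.isnan(arr[-1, ...])
                                  ~~~^^^^^^^^^
IndexError: index -1 is out of bounds for axis 0 with size 0
```

View pics/w1.png

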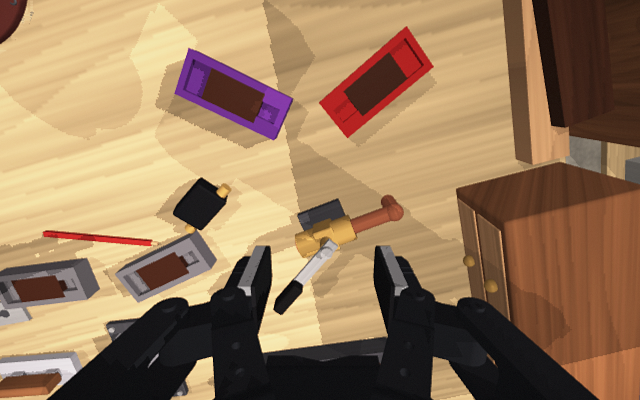

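The wrist picture shows the copper and brass pipe from (300,245) to (395,208), which is nearly world y. The lever points from (325,245) to the black sleeve at (288,295), about 1.05 rad open. I'll push it counter-clockwise with closed fingers.

Run:
```python
from h import *
A=np.array([.476,.371])
def P(th,off): 
    t=np.radians(th);u=np.array([np.cos(t),np.sin(t)]);p=np.array([-u[1],u[0]]);return A+.085*u-off*p
y=74.6
s0=P(-55,.055);print(s0)
go((0,*s0,.15,y),(0,*s0,.083,y))
import h
# second call from s0
M=np.array([[-np.sin(np.radians(y)),np.cos(np.radians(y))],[np.cos(np.radians(y)),np.sin(np.radians(y))]])
for th in (-45,-30,-15,-3,3): print(th,P(th,.022),np.round(M@(P(th,.022)-s0)/.5,3))
```

```text
[0.47970063 0.26982537]
0 -0.304 -0.186 0.298 -0.0 -0.001 0.001 ; dist mm 233 deg 0
0 -0.304 -0.186 0.432 -0.0 -0.001 0.001 ; dist mm 280 deg 0
-45 [0.52054773 0.29533957] [-0.065  0.071]
-30 [0.53861216 0.30944744] [-0.093  0.108]
-15 [0.55240968 0.32775001] [-0.109  0.15 ]
-3 [0.55973212 0.34458159] [-0.115  0.187]
3 [0.5620349  0.35347871] [-0.114  0.205]
```

jog_arm(
  motion="0 -0.305 -0.187 0.3 0 0 0;0 -0.305 -0.187 0.3 0 0 0;0 -0.305 -0.187 0.3 0 0 0;0 -0.305 -0.187 0.3 0 0 0;0 -0.305 -0.187 0.432 0 0 0",
)

```text
time: 2.2
tool_pos: [0.4837, 0.2693, 0.0886]
tool_rot: [0.003, 0.134, 0.991, 0.001]
contact_force: [0.5, 1.2, 0.4]
gripper_width: -0.002
grasp_force: 0.0
```

jog_arm(
  motion="0 0 0 0 0 0 0;0 0 0 0 0 0 0;0 -0.065 0.07 0 0 0 0;0 -0.065 0.07 0 0 0 0;0 -0.093 0.108 0 0 0 0",
)

```text
time: 2.82
tool_pos: [0.5406, 0.3097, 0.0906]
tool_rot: [0.001, 0.133, 0.991, 0.001]
contact_force: [-0.4, 1.2, 0.5]
gripper_width: -0.001
grasp_force: 0.0
```

jog_arm(
  motion="0 -0.016 0.042 0.01 0 0 0;0 -0.022 0.08 0.01 0 0 0;0 -0.021 0.095 0.01 0 0 0;0 -0.02 0.102 0.01 0 0 0;0 -0.02 0.102 0.01 0 0 0",
)

```text
time: 3.45
tool_pos: [0.5629, 0.3552, 0.0832]
tool_rot: [0.0, 0.133, 0.991, 0.0]
contact_force: [0.9, 0.5, 0.3]
gripper_width: -0.003
grasp_force: 0.0
```

Run:
```python
from h import *
st()
f=grab_frame("wrist");save(f,"w2.png")
for t in ["cock_grip","cock_axis"]:
  for c in ["wrist","top"]:
    if c=="top" and t=="cock_grip": grab_frame("top")
    for d in place_of(c,t): print(c,t,round(d["p"],2),np.round(d["at"],3))
```

```text
t 3.45 tcp [0.5629 0.3552 0.0832] yaw 74.7 tz [ 0.001  0.    -1.   ] w -0.003 F [0.9 0.5 0.3] gf 0.0
wrist cock_grip 0.78 [0.522 0.305 0.092]
top cock_grip 0.41 [0.529 0.304 0.096]
wrist cock_axis 0.82 [0.473 0.372 0.095]
top cock_axis 0.49 [ 0.383  0.194 -0.002]
```

View pics/w2.png

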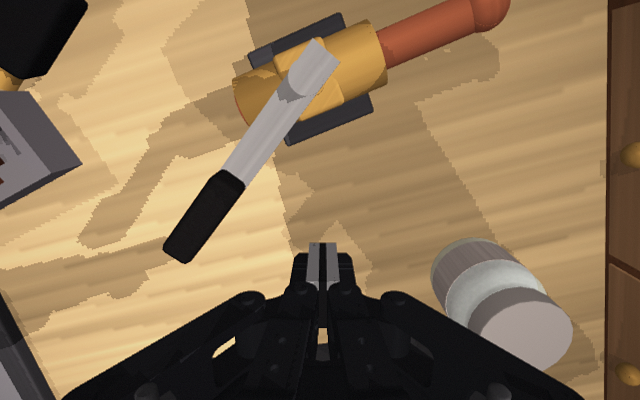

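Run:
```python
from h import *
f=grab_frame("wrist");W=cloud(f);c=f["color"]
for u,v in [(225,185),(205,215),(190,240),(180,255),(250,150),(300,90),(315,50),(322,250),(315,255),(332,255),(322,290)]: print(u,v,np.round(W[v,u],3),c[v,u])
g=grab_frame("top");V=cloud(g)
m=(V[...,0]>.48)&(V[...,0]<.6)&(V[...,1]>.28)&(V[...,1]<.40)&(V[...,2]>.07)&(V[...,2]<.15)
print(np.round(V[m],3)[::4])
```

```text
225 185 [0.512 0.322 0.107] [25 22 22]
205 215 [0.523 0.308 0.109] [25 23 24]
190 240 [0.534 0.296 0.108] [26 23 23]
180 255 [0.54  0.288 0.108] [25 24 24]
250 150 [0.502 0.335 0.092] [168 160 157]
300 90 [0.481 0.367 0.099] [168 159 158]
315 50 [0.467 0.378 0.093] [169 161 158]
322 250 [0.552 0.358 0.117] [16 16 17]
315 255 [0.552 0.355 0.12 ] [98 95 96]
332 255 [0.553 0.362 0.121] [97 94 95]
322 290 [0.556 0.357 0.141] [22 21 23]
[[0.542 0.292 0.109]
 [0.539 0.292 0.106]
 [0.535 0.302 0.109]
 [0.535 0.288 0.108]
 [0.531 0.302 0.109]
 [0.531 0.288 0.109]
 [0.528 0.298 0.109]
 [0.53  0.286 0.101]
 [0.525 0.298 0.107]
 [0.529 0.288 0.088]
 [0.523 0.293 0.099]
 [0.522 0.295 0.087]
 [0.512 0.306 0.1  ]
 [0.511 0.312 0.086]]
```

Run:
```python
from h import *
f=grab_frame("wrist");W=cloud(f)
for u in (314,322,331):
  for v in range(240,262,2): print(u,v,np.round(W[v,u],3),f["color"][v,u])
print(np.round(W[100,200],3),np.round(W[150,560],3),np.round(f["world_from_camera"],3),state()["tool_pos"])
```

```text
314 240 [0.6   0.338 0.001] [156 126  88]
314 242 [0.552 0.354 0.106] [126 106  79]
314 244 [0.551 0.354 0.11 ] [77 75 77]
314 246 [0.551 0.354 0.113] [98 95 96]
314 248 [0.551 0.354 0.114] [99 95 96]
314 250 [0.551 0.354 0.116] [99 95 95]
314 252 [0.551 0.355 0.119] [99 95 95]
314 254 [0.551 0.355 0.12 ] [98 95 95]
314 256 [0.552 0.354 0.121] [99 95 96]
314 258 [0.551 0.355 0.124] [98 94 95]
314 260 [0.551 0.355 0.126] [97 94 95]
322 240 [0.602 0.344 0.   ] [184 151 106]
322 242 [0.553 0.358 0.107] [127 103  73]
322 244 [0.552 0.358 0.11 ] [12 13 16]
322 246 [0.553 0.358 0.112] [16 16 18]
322 248 [0.552 0.358 0.115] [14 13 12]
322 250 [0.552 0.358 0.117] [15 14 16]
322 252 [0.552 0.358 0.118] [19 19 19]
322 254 [0.552 0.358 0.12 ] [18 17 18]
322 256 [0.552 0.358 0.122] [14 15 16]
322 258 [0.553 0.358 0.123] [13 12 14]
322 260 [0.551 0.358 0.127] [16 15 16]
331 240 [ 0.605  0.352 -0.001] [188 155 108]
331 242 [0.553 0.362 0.108] [146 122  92]
331 244 [0.554 0.362 0.11 ] [96 94 95]
331 246 [0.553 0.362 0.112] [100  96  97]
331 248 [0.553 0.362 0.114] [97 93 94]
331 250 [0.554 0.362 0.116] [99 94 95]
331 252 [0.553 0.362 0.118] [100  96  96]
331 254 [0.553 0.362 0.12 ] [100  96  96]
331 256 [0.554 0.362 0.121] [98 94 94]
331 258 [0.553 0.362 0.124] [100  96  97]
331 260 [0.553 0.362 0.126] [98 95 95]
[ 0.465  0.286 -0.   ] [0.576 0.546 0.001] [[ 0.265 -0.916 -0.301  0.486]
 [ 0.964  0.252  0.082  0.376]
 [ 0.001 -0.312  0.95   0.247]
 [ 0.     0.     0.     1.   ]] [0.5630274  0.35499276 0.08243586]
```

The wrist depth puts the real fingertips at z≈0.107 with the TCP at 0.083, so they passed just over the sleeve. The tips sit about 24 mm above the reported TCP. I'll go back over and push lower.

jog_arm(
  motion="0 0 0 -0.06 0 0 0;0 0.06 -0.104 -0.06 0 0 0;0 0.115 -0.208 -0.06 0 0 0;0 0.115 -0.208 0.0 0 0 0;0 0.115 -0.208 0.045 0 0 0",
)

```text
time: 4.53
tool_pos: [0.4795, 0.2695, 0.0596]
tool_rot: [0.0, 0.134, 0.991, 0.0]
contact_force: [0.2, 0.1, 0.2]
gripper_width: -0.001
grasp_force: 0.0
```

jog_arm(
  motion="0 -0.04 0.04 0 0 0 0;0 -0.065 0.07 0 0 0 0;0 -0.093 0.108 0 0 0 0;0 -0.109 0.15 0 0 0 0;0 -0.115 0.187 0 0 0 0",
)

```text
time: 5.15
tool_pos: [0.5596, 0.3443, 0.0589]
tool_rot: [-0.002, 0.134, 0.991, -0.002]
contact_force: [-2.1, -2.9, 0.2]
gripper_width: -0.0
grasp_force: 1.7
```

Run:
```python
from h import *
st()
f=grab_frame("wrist");save(f,"w3.png")
for t in ["cock_grip","cock_axis"]:
    for d in place_of("wrist",t): print(t,round(d["p"],2),np.round(d["at"],3))
```

```text
t 5.15 tcp [0.5596 0.3443 0.0589] yaw 74.6 tz [-0.003 -0.003 -1.   ] w -0.0 F [-2.1 -2.9  0.2] gf 1.7
cock_grip 0.79 [0.559 0.369 0.094]
cock_axis 0.92 [0.472 0.375 0.094]
```

View pics/w3.png

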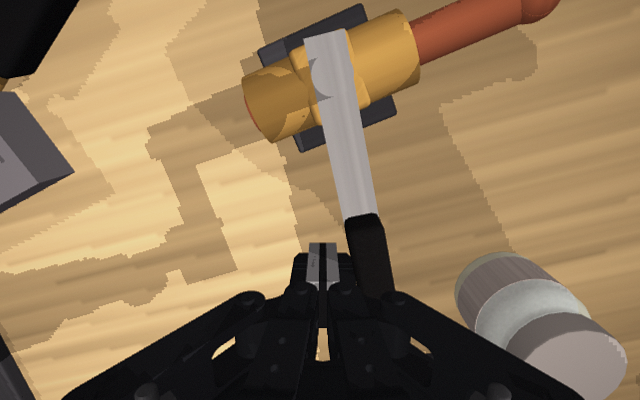

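The lever is now at (325,60)-(375,250) and about 6° short of square to the pipe. I'll push on to the stop.

jog_arm(
  motion="0 0.0 0.008 0 0 0 0;0 0.002 0.014 0 0 0 0;0 0.003 0.018 0 0 0 0;0 0.004 0.02 0 0 0 0;0 0.004 0.02 0 0 0 0",
)

```text
time: 5.92
tool_pos: [0.5611, 0.3552, 0.06]
tool_rot: [0.0, 0.134, 0.991, 0.0]
contact_force: [-0.0, -2.0, -2.2]
gripper_width: -0.0
grasp_force: 0.9
```

jog_arm(
  motion="0 0 0.002 0 0 0 0;0 0 0.004 0 0 0 0;0 0 0.006 0 0 0 0;0 0 0.006 0 0 0 0;0 0 0.006 0 0 0 0",
)

```text
time: 6.55
tool_pos: [0.5613, 0.3577, 0.0599]
tool_rot: [-0.001, 0.133, 0.991, -0.001]
contact_force: [-2.4, -4.6, 0.5]
gripper_width: -0.0
grasp_force: 2.0
```

jog_arm(
  motion="0 0 0.003 0 0 0 0;0 0 0.006 0 0 0 0;0 0 0.008 0 0 0 0;0 0 0.008 0 0 0 0;0 0 0.008 0 0 0 0",
)

```text
time: 7.18
tool_pos: [0.5613, 0.358, 0.0598]
tool_rot: [-0.002, 0.133, 0.991, -0.005]
contact_force: [-8.4, -15.7, 7.6]
gripper_width: -0.001
grasp_force: 7.5
```

jog_arm(
  motion="0 0 0.003 0 0 0 0;0 0 0.005 0 0 0 0;0 0 0.006 0 0 0 0;0 0 0.006 0 0 0 0;0 0 0.006 0 0 0 0",
)

```text
time: 7.8
tool_pos: [0.5612, 0.3581, 0.0596]
tool_rot: [-0.003, 0.133, 0.991, -0.008]
contact_force: [-11.2, -24.0, 11.7]
gripper_width: -0.001
grasp_force: 11.7
```

The force rises against the stop, so the cock is shut. I'll back off and look at the trays and dock.

jog_arm(
  motion="0 0 -0.06 0 0 0 0;0 0 -0.08 -0.08 0 0 0;0 0 -0.12 -0.2 0 0 0;100 0.0 -0.2 -0.3 0 0 0;100 0.05 -0.3 -0.35 0 0 0",
)

```text
time: 8.43
tool_pos: [0.5023, 0.2274, 0.2397]
tool_rot: [0.004, 0.133, 0.991, 0.002]
contact_force: [0.2, -1.0, 0.1]
gripper_width: 0.421
grasp_force: 0.0
```

jog_arm(
  motion="100 0.05 -0.4 -0.3 0 0 0;100 0.05 -0.4 -0.3 0 0 0;100 0.05 -0.4 -0.3 0 0 0;100 0.05 -0.4 -0.3 0 0 0;100 0.05 -0.4 -0.3 0 0 0",
)

```text
time: 9.05
tool_pos: [0.424, 0.0393, 0.39]
tool_rot: [0.005, 0.135, 0.991, 0.001]
contact_force: [1.0, -0.1, 0.2]
gripper_width: 1.0
grasp_force: 0.0
```

Run:
```python
from h import *
st()
f=grab_frame("wrist");save(f,"w4.png");W=cloud(f);np.savez("w4.npz",W=W,c=f["color"])
for t in ["dock","tray1","tray1_wide","cover","cover_wide","cock_grip"]:
    for d in place_of("wrist",t): print(t,round(d["p"],2),np.round(d["at"],3))
for t in ["dock","tray1","cover"]:
  for d in cut_out("wrist",t):
    if d["pixels"].sum()>200: print(t,round(d["p"],2),*box(W,d["pixels"],{"dock":.04,"tray1":.03,"cover":.012}[t]))
```

```text
t 9.05 tcp [0.424  0.0393 0.39  ] yaw 74.4 tz [ 0.011 -0.    -1.   ] w 1.0 F [ 1.  -0.1  0.2] gf 0.0
dock 0.62 [ 0.65  -0.021 -0.003]
dock 0.51 [ 0.61  -0.212  0.004]
tray1 0.95 [ 0.468  0.109 -0.001]
tray1 0.9 [ 0.445 -0.098  0.001]
tray1 0.87 [ 0.347 -0.283 -0.001]
tray1_wide 0.88 [ 0.353 -0.235  0.001]
cover 0.74 [ 0.611 -0.212  0.005]
cover_wide 0.82 [ 0.622 -0.164  0.003]
cock_grip 0.83 [0.556 0.384 0.094]
cock_grip 0.21 [ 0.649 -0.02  -0.004]
dock 0.81 [662.8 -18.3] [ 60.1 169.3] 81.7 2132 [40.7 50.  51.7]
dock 0.68 [521.5 385.5] [123.   35.2] 6.3 1279 [ 89.4  94.3 109.1]
tray1 0.97 [ 351.4 -283. ] [142.3  60. ] 89.2 2684 [34.8 37.8 39.3]
tray1 0.97 [335.3 442.3] [48.  24.3] 71.6 408 [31.6 38.2 40. ]
tray1 0.8 [445.8 -94.1] [140.3  60.7] 82.3 2461 [35.6 38.  39.6]
tray1 0.69 [469.8 109.5] [ 61.  140.2] 11.0 2577 [36.  38.3 39.8]
tray1 0.69 [291.7 323.7] [66.1 28.2] 51.4 598 [32.2 38.3 40. ]
cover 0.89 [ 611.9 -209.8] [140.   60.2] 80.0 1120 [15.4 22.2 61.3]
```

View pics/w4.png

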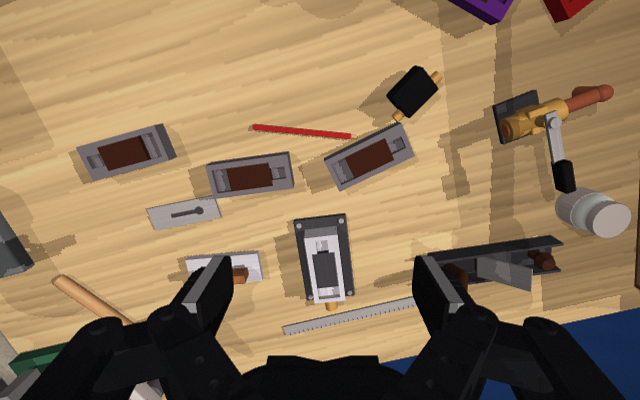

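The cock now shows square across the pipe at (548,120)-(563,185). The trays are at (126,152), (250,175) and (369,156), the dock at (323,260) and the cover at (225,268). The next crop is to tell the wide ends.

Run:
```python
import cv2,numpy as np
a=cv2.imread('pics/w4.png')
def c(u,v,w=66,h=50): return cv2.resize(a[v-h:v+h,u-w:u+w],(396,300),interpolation=cv2.INTER_CUBIC)
cv2.imwrite('pics/m1.png',np.vstack([np.hstack([c(126,152),c(250,175)]),np.hstack([c(369,156),c(323,260)])]))
```

```text
(no output)
```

View pics/m1.png

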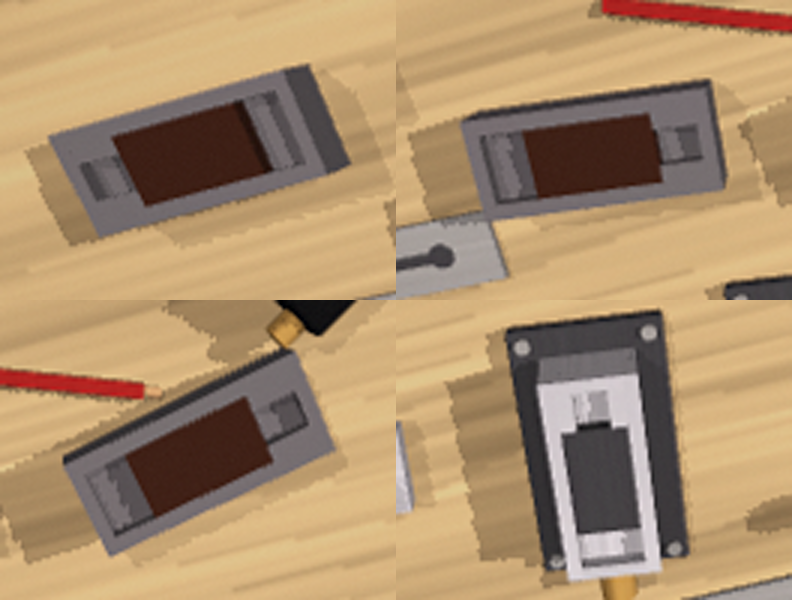

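Run:
```python
from h import *
d=np.load("w4.npz");W=d["W"]
m=(W[...,2]>.3)
for u in (205,212,219,226,228,415,418,424,432):
  v=np.nonzero(m[:,u])[0][:3]; print(u,v,np.round(W[v,u],3).tolist())
# dock top refined: bright, z in 45..55
S=(W[...,2]>.046)&(W[...,2]<.055)&(W[...,0]>.55)&(W[...,0]<.75)&(abs(W[...,1]+.02)<.06)&(d["c"].min(-1)>110)
print(box(W,S))
```

```text
205 [267 268 269] [[0.403, -0.009, 0.431], [0.4, -0.005, 0.439], [0.4, -0.004, 0.44]]
212 [257 258 259] [[0.4, -0.005, 0.43], [0.4, -0.004, 0.431], [0.4, -0.005, 0.43]]
219 [256 257 258] [[0.4, -0.002, 0.429], [0.401, -0.003, 0.428], [0.4, -0.001, 0.431]]
226 [256 257 258] [[0.401, 0.001, 0.429], [0.401, 0.002, 0.431], [0.401, 0.002, 0.432]]
228 [256 257 258] [[0.402, 0.001, 0.428], [0.402, 0.001, 0.428], [0.403, 0.001, 0.428]]
415 [257 258 259] [[0.427, 0.083, 0.426], [0.428, 0.083, 0.425], [0.428, 0.083, 0.425]]
418 [256 257 258] [[0.424, 0.084, 0.43], [0.425, 0.084, 0.429], [0.425, 0.083, 0.431]]
424 [256 257 258] [[0.425, 0.086, 0.429], [0.425, 0.086, 0.43], [0.425, 0.086, 0.431]]
432 [256 257 258] [[0.426, 0.09, 0.43], [0.426, 0.09, 0.43], [0.426, 0.089, 0.431]]
(array([649.4, -16.4]), array([ 60.1, 141.8]), 81.7, 1053, array([48.8, 50.2, 51.8]))
```

The open tips are also 38 mm above the TCP, which fits the 24 mm offset plus the 13 mm swing. Wide ends: the left tray's is on its right (+y), the middle and right trays' are on their left (-y), and the dock's is at its far end (+x, by the copper nub). I'll take the right-hand tray C first.

Run:
```python
from h import *
go((88,.4698,.1095,.12,11))
```

```text
88 -0.055 0.156 0.528 -0.001 -0.001 0.742 ; dist mm 277 deg 64
```

jog_arm(
  motion="88 -0.055 0.156 0.528 0 0 0.742;88 -0.055 0.156 0.528 0 0 0.742;88 -0.055 0.156 0.528 0 0 0.742;88 -0.055 0.156 0.528 0 0 0.742;88 -0.055 0.156 0.528 0 0 0.742",
)

```text
time: 10.18
tool_pos: [0.4677, 0.1097, 0.1158]
tool_rot: [-0.003, 0.569, 0.822, -0.002]
contact_force: [0.0, 0.3, 0.8]
gripper_width: 0.877
grasp_force: 0.0
```

Run:
```python
from h import *
st()
go((88,.4698,.1095,.06,11),(88,.4698,.1095,.0,11),(88,.4698,.1095,-.02,11))
f=grab_frame("wrist");W=cloud(f)
for d in cut_out("wrist","tray1"):
    if d["pixels"].sum()>2000: print(round(d["p"],2),*box(W,d["pixels"],.03))
```

```text
t 10.18 tcp [0.4677 0.1097 0.1158] yaw 20.7 tz [-0.007 -0.    -1.   ] w 0.877 F [0.  0.3 0.8] gf 0.0
88 -0.002 0.005 0.112 -0.005 -0.001 0.112 ; dist mm 56 deg 10
88 -0.002 0.005 0.232 -0.005 -0.001 0.112 ; dist mm 116 deg 10
88 -0.002 0.006 0.272 -0.005 -0.001 0.112 ; dist mm 136 deg 10
0.75 [470. 109.] [ 60.1 140.5] 11.0 10174 [36.9 38.2 39.4]
0.58 [454.6 -20.5] [276.9  62.7] 83.5 2031 [31.6 37.9 39.1]
```

jog_arm(
  motion="88 0 0.004 0.1 0 0 0.112;88 0 0.004 0.22 0 0 0.112;88 0 0.004 0.27 0 0 0.112;88 0 0.004 0.27 0 0 0.112;88 0 0.004 0.27 0 0 0.112",
)

```text
time: 10.9
tool_pos: [0.4744, 0.1097, -0.0117]
tool_rot: [0.001, 0.633, 0.774, 0.001]
contact_force: [0.7, 1.0, 0.9]
gripper_width: 0.878
grasp_force: 0.0
```

Run:
```python
from h import *
st()
f=grab_frame("wrist");W=cloud(f);save(f,"w5.png")
for d in cut_out("wrist","tray1"):
    if d["pixels"].sum()>2000: print(round(d["p"],2),*box(W,d["pixels"],.03))
go((88,.47,.109,-.021,11))
```

```text
t 10.9 tcp [ 0.4744  0.1097 -0.0117] yaw 11.4 tz [ 0.004  0.    -1.   ] w 0.878 F [0.7 1.  0.9] gf 0.0
0.96 [467.2 122.5] [ 60.4 112.7] 11.0 31888 [37.2 38.3 39.2]
88 0.0 -0.009 0.019 0.003 0.0 0.004 ; dist mm 10 deg 0
```

View pics/w5.png

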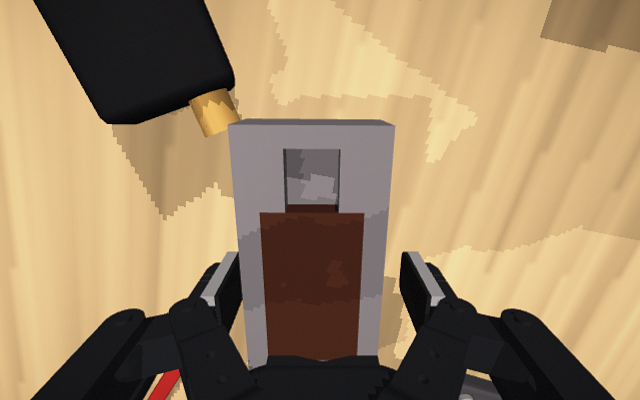

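The tray fills the space between the fingers, narrow notch at (312,178). Lower 9 mm, close and lift.

jog_arm(
  motion="88 0 -0.008 0.018 0 0 0;88 0 -0.008 0.018 0 0 0;40 0 -0.008 0.018 0 0 0;40 0 -0.008 0.018 0 0 0;40 0 -0.008 0.018 0 0 0",
)

```text
time: 11.62
tool_pos: [0.4688, 0.1089, -0.0228]
tool_rot: [0.0, 0.634, 0.773, 0.0]
contact_force: [0.8, -0.2, 1.9]
gripper_width: 0.694
grasp_force: 65.7
```

jog_arm(
  motion="40 0 0 0 0 0 0;40 0 0 -0.05 0 0 0;40 0 0 -0.15 0 0 0;40 0 0 -0.25 0 0 0;40 0 0 -0.25 0 0 0",
)

```text
time: 12.25
tool_pos: [0.471, 0.109, 0.1058]
tool_rot: [0.003, 0.634, 0.773, 0.003]
contact_force: [0.7, -0.6, -2.7]
gripper_width: 0.696
grasp_force: 66.6
```

Run:
```python
from h import *
st()
go((40,.6494,-.0164,.13,81.7))
```

```text
t 12.25 tcp [0.471  0.109  0.1058] yaw 11.3 tz [ 0.008  0.001 -1.   ] w 0.696 F [ 0.7 -0.6 -2.7] gf 66.6
40 -0.316 0.301 -0.046 0.004 0.004 -0.819 ; dist mm 219 deg 70
```

jog_arm(
  motion="40 -0.316 0.301 0 0 0 -0.819;40 -0.316 0.301 0 0 0 -0.819;40 -0.316 0.301 0 0 0 -0.819;40 -0.316 0.301 0 0 0 -0.819;40 -0.316 0.301 0 0 0 -0.819",
)

```text
time: 12.88
tool_pos: [0.6464, -0.0182, 0.0979]
tool_rot: [-0.003, 0.214, 0.977, -0.0]
contact_force: [-0.0, 0.3, -3.1]
gripper_width: 0.695
grasp_force: 69.6
```

Run:
```python
from h import *
st()
go((40,.6494,-.0164,.07,81.7))
```

```text
t 12.88 tcp [ 0.6464 -0.0182  0.0979] yaw 65.3 tz [-0.005  0.    -1.   ] w 0.695 F [-0.   0.3 -3.1] gf 69.6
40 -0.004 0.006 0.056 -0.001 -0.003 -0.191 ; dist mm 28 deg 16
```

jog_arm(
  motion="40 -0.004 0.006 0.05 0 0 -0.191;40 -0.004 0.006 0.08 0 0 -0.191;40 -0.004 0.006 0.08 0 0 -0.191;40 -0.004 0.006 0.08 0 0 -0.191;40 -0.004 0.006 0.08 0 0 -0.191",
)

```text
time: 13.5
tool_pos: [0.6503, -0.0148, 0.0624]
tool_rot: [0.001, 0.075, 0.997, -0.0]
contact_force: [0.1, -0.0, -3.2]
gripper_width: 0.695
grasp_force: 69.5
```

Run:
```python
from h import *
st()
f=grab_frame("wrist");W=cloud(f);save(f,"w6.png");np.savez("w6.npz",W=W,c=f["color"])
m=(W[...,2]>.098)&(W[...,2]<.125)&(W[...,0]<.68)
for d in cut_out("wrist","tray1"):
    if d["pixels"].sum()>2000: print(round(d["p"],2),*box(W,d["pixels"]&(W[...,2]>.09)))
go((40,.6494,-.0164,.03,81.7))
```

```text
t 13.5 tcp [ 0.6503 -0.0148  0.0624] yaw 81.4 tz [ 0.001 -0.    -1.   ] w 0.695 F [ 0.1 -0.  -3.2] gf 69.5
0.7 [630.  -12.4] [62.4 98.6] 81.0 38130 [113.4 123.5 124.4]
40 0.002 -0.004 0.065 -0.0 0.001 -0.003 ; dist mm 33 deg 0
```

View pics/w6.png

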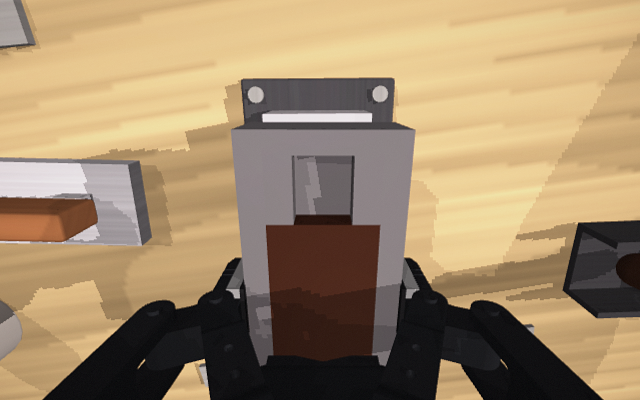

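The held tray's narrow notch is at (322,188), towards the robot like the dock's. The dock rim shows at (317,117) and its foot plate just beyond. Now I'll measure the alignment.

```bash
cat >> h.py <<'E'
def align(W,c,zt,zd,ang=-8.3,near=-1,ctr=(.6494,-.0164)):
    """edges of held tray top (height zt) and of what lies below (zd) in dock axes, mm; near=-1: camera on -x side"""
    a=np.radians(ang);e=np.array([np.cos(a),np.sin(a)]);n=np.array([-e[1],e[0]])
    D=W[...,:2]-np.array(ctr);x=(D@e)*1000;y=(D@n)*1000
    for nm,z,tol in (("held",zt,.0025),("below",zd,.0035)):
        m=(abs(W[...,2]-z)<tol)&(abs(x)<85)&(abs(y)<45)
        if nm=="below": m&=c.min(-1)>95
        if m.sum()<20: print(nm,"few");continue
        X=x[m]*near;xe=np.percentile(X,99.5)
        k=X>xe-15
        print(nm,m.sum(),"end edge",round(xe*near,1),"(nominal",70*near,") y",np.round(np.percentile(y[m][k],[.5,99.5]),1),"mid",round(np.percentile(y[m][k],[.5,99.5]).mean(),1))
        if nm=="held":
            q=m&(X.min()<1e9); 
            (cc,s,an)=cv2.minAreaRect(np.stack([x[m],y[m]],-1).astype(np.float32)); print("  tilt of box",np.round(s,1),round(an,1))
E
python3 - <<'E'
from h import *
d=np.load("w6.npz");W,c=d["W"],d["c"]
align(W,c,.1235,.050)
E
```

```text
held 33755 end edge -68.7 (nominal -70 ) y [-27.2  32.3] mid 2.5
  tilt of box [85.  98.6] 89.4
below 977 end edge -69.7 (nominal -70 ) y [-30.2  29.1] mid -0.5
```

jog_arm(
  motion="40 0.0024 -0.0056 0.04 0 0 -0.003;40 0.0024 -0.0056 0.05 0 0 -0.003;40 0.0024 -0.0056 0.05 0 0 -0.003;40 0.0024 -0.0056 0.05 0 0 -0.003;40 0.0024 -0.0056 0.05 0 0 -0.003",
)

```text
time: 14.22
tool_pos: [0.6488, -0.0173, 0.0374]
tool_rot: [0.001, 0.072, 0.997, -0.0]
contact_force: [0.6, -0.0, -3.4]
gripper_width: 0.692
grasp_force: 69.5
```

Run:
```python
from h import *
st()
f=grab_frame("wrist");W=cloud(f);np.savez("w7.npz",W=W,c=f["color"])
for z in (.0985,.101): align(W,f["color"],z,.050)
```

```text
t 14.22 tcp [ 0.6488 -0.0173  0.0374] yaw 81.7 tz [ 0.001 -0.    -1.   ] w 0.692 F [ 0.6 -0.  -3.4] gf 69.5
held 33773 end edge -69.8 (nominal -70 ) y [-30.4  29.2] mid -0.6
  tilt of box [85.5 98. ] 89.9
below 424 end edge -69.7 (nominal -70 ) y [-30.2  29.1] mid -0.5
held 16772 end edge -69.7 (nominal -70 ) y [-30.  29.] mid -0.5
  tilt of box [97.9 80. ] 0.3
below 424 end edge -69.7 (nominal -70 ) y [-30.2  29.1] mid -0.5
```

Held tray and dock now agree within 0.2 mm. Lower, then release.

jog_arm(
  motion="40 0 0 0.02 0 0 0;40 0 0 0.03 0 0 0;40 0 0 0.036 0 0 0;40 0 0 0.038 0 0 0;40 0 0 0.038 0 0 0",
)

```text
time: 14.9
tool_pos: [0.6485, -0.0171, 0.0192]
tool_rot: [-0.0, 0.072, 0.997, 0.0]
contact_force: [-4.7, 0.6, 5.1]
gripper_width: 0.693
grasp_force: 70.5
```

jog_arm(
  motion="88 0 0 0 0 0 0;88 0 0 0 0 0 0;88 0 0 -0.05 0 0 0;88 0 0 -0.17 0 0 0;88 0 0 -0.28 0 0 0",
)

```text
time: 15.52
tool_pos: [0.6483, -0.0174, 0.1591]
tool_rot: [-0.0, 0.072, 0.997, -0.0]
contact_force: [0.0, 0.0, -0.4]
gripper_width: 0.878
grasp_force: 0.0
```

Run:
```python
from h import *
st()
f=grab_frame("wrist");W=cloud(f);c=f["color"]
align(W,c,.080,.080)
m=(abs(W[...,0]-.65)<.09)&(abs(W[...,1]+.02)<.05)&(abs(W[...,2]-.08)<.006)
print(box(W,m))
for u in ["dock","tray1"]:
  for d in cut_out("wrist",u):
    if d["pixels"].sum()>2000: print(u,round(d["p"],2),*box(W,d["pixels"],.03))
go((88,.4458,-.0941,.11,-7.7))
```

```text
t 15.53 tcp [ 0.6483 -0.0174  0.1591] yaw 81.7 tz [-0. -0. -1.] w 0.878 F [ 0.   0.  -0.4] gf 0.0
held 9991 end edge -69.7 (nominal -70 ) y [-29.9  29.4] mid -0.2
  tilt of box [ 60.1 139.8] 89.9
below 5506 end edge -69.8 (nominal -70 ) y [-29.9  29.3] mid -0.3
(array([649.4, -16.8]), array([ 60.1, 139.8]), 81.6, 10121, array([79.2, 80.3, 81.4]))
dock 0.93 [662.9 -37.2] [173.   15.4] 4.0 31 [36.1 38.9 39.7]
tray1 0.62 [649.2 -16.8] [ 60.1 140.1] 81.6 12118 [70.  80.2 81.3]
88 0.386 -0.21 0.103 0.005 0.005 1.04 ; dist mm 226 deg 89
```

Tray C is seated, top at 80.3 mm and centred. Next is tray B.

jog_arm(
  motion="88 0.1 -0.05 0 0 0 0.12;88 0.2 -0.1 0 0 0 0.24;88 0.3 -0.16 0 0 0 0.36;88 0.386 -0.21 0.02 0 0 0.48;88 0.386 -0.21 0.05 0 0 0.58",
)

```text
time: 16.3
tool_pos: [0.4393, -0.0939, 0.1308]
tool_rot: [-0.001, 0.489, 0.872, -0.0]
contact_force: [1.0, 0.3, 0.1]
gripper_width: 0.881
grasp_force: 0.0
```

Run:
```python
from h import *
st()
f=grab_frame("wrist");W=cloud(f);c=f["color"]
for d in cut_out("wrist","tray1"):
    if d["pixels"].sum()>2000: print(round(d["p"],2),*box(W,d["pixels"],.03))
go((88,.4458,-.0941,.09,-7.7))
```

```text
t 16.3 tcp [ 0.4393 -0.0939  0.1308] yaw 31.4 tz [-0.001  0.    -1.   ] w 0.881 F [1.  0.3 0.1] gf 0.0
0.72 [649.3 -16.6] [ 60.5 143. ] 81.6 12742 [59.3 80.1 81.3]
0.7 [446.3 -94.9] [140.7  60.5] 82.4 9259 [36.7 38.2 39.3]
0.64 [ 353.6 -217.4] [220.   62.4] 85.9 4088 [32.3 37.9 39.1]
88 -0.009 0.009 0.079 -0.003 -0.002 0.46 ; dist mm 40 deg 40
```

jog_arm(
  motion="88 -0.01 0.009 0.02 0 0 0.12;88 -0.01 0.009 0.05 0 0 0.24;88 -0.01 0.009 0.08 0 0 0.36;88 -0.01 0.009 0.08 0 0 0.46;88 -0.01 0.009 0.08 0 0 0.46",
)

```text
time: 17.02
tool_pos: [0.4488, -0.095, 0.0923]
tool_rot: [-0.001, 0.751, 0.66, -0.0]
contact_force: [-0.3, 0.7, 0.7]
gripper_width: 0.877
grasp_force: 0.0
```

Run:
```python
from h import *
st()
go((88,.446,-.0948,-.021,-7.7))
```

```text
t 17.02 tcp [ 0.4488 -0.095   0.0923] yaw -7.4 tz [-0.001  0.    -1.   ] w 0.877 F [-0.3  0.7  0.7] gf 0.0
88 -0.0 -0.005 0.227 -0.001 -0.0 0.003 ; dist mm 113 deg 0
```

jog_arm(
  motion="88 0 -0.005 0.1 0 0 0;88 0 -0.005 0.19 0 0 0;88 0 -0.005 0.227 0 0 0;88 0 -0.005 0.227 0 0 0;40 0 -0.005 0.227 0 0 0",
)

```text
time: 17.65
tool_pos: [0.4472, -0.0952, -0.0194]
tool_rot: [0.001, 0.752, 0.659, 0.0]
contact_force: [-6.2, 3.3, 13.6]
gripper_width: 0.7
grasp_force: 61.4
```

jog_arm(
  motion="40 0 0 0 0 0 0;40 0 0 0 0 0 0;40 0 0 0 0 0 0;40 0 0 -0.1 0 0 0;40 0 0 -0.22 0 0 0",
)

```text
time: 18.27
tool_pos: [0.4437, -0.094, 0.0878]
tool_rot: [-0.003, 0.753, 0.658, -0.001]
contact_force: [1.0, -0.6, -2.8]
gripper_width: 0.696
grasp_force: 67.0
```

Run:
```python
from h import *
st()
go((40,.6494,-.0164,.10,81.7))
```

```text
t 18.27 tcp [ 0.4437 -0.094   0.0878] yaw -7.7 tz [-0.006  0.002 -1.   ] w 0.696 F [ 1.  -0.6 -2.8] gf 67.0
40 0.209 0.387 -0.026 -0.002 -0.004 -1.04 ; dist mm 220 deg 89
```

jog_arm(
  motion="40 0.03 0.06 -0.05 0 0 -0.12;40 0.07 0.14 -0.06 0 0 -0.24;40 0.13 0.24 -0.06 0 0 -0.36;40 0.17 0.32 -0.05 0 0 -0.48;40 0.209 0.387 -0.04 0 0 -0.58",
)

```text
time: 18.9
tool_pos: [0.6523, -0.0164, 0.1075]
tool_rot: [-0.001, 0.403, 0.915, -0.0]
contact_force: [0.5, -0.3, -2.3]
gripper_width: 0.695
grasp_force: 67.3
```

Run:
```python
from h import *
st()
go((40,.6494,-.0168,.085,81.7))
```

```text
t 18.9 tcp [ 0.6523 -0.0164  0.1075] yaw 42.5 tz [-0.003  0.    -1.   ] w 0.695 F [ 0.5 -0.3 -2.3] gf 67.3
40 0.003 -0.005 0.045 -0.001 -0.002 -0.456 ; dist mm 23 deg 39
```

jog_arm(
  motion="40 0.003 -0.005 0 0 0 -0.12;40 0.003 -0.005 0.02 0 0 -0.24;40 0.003 -0.005 0.04 0 0 -0.36;40 0.003 -0.005 0.045 0 0 -0.456;40 0.003 -0.005 0.045 0 0 -0.456",
)

```text
time: 19.52
tool_pos: [0.6477, -0.0176, 0.0849]
tool_rot: [-0.002, 0.076, 0.997, 0.0]
contact_force: [-0.1, -0.1, -2.9]
gripper_width: 0.694
grasp_force: 67.4
```

```bash
cat >> h.py <<'E'
def look(zbelow,near=-1,ang=-8.3):
    st();f=grab_frame("wrist");W=cloud(f);s=state()
    m=(abs(W[...,0]-.65)<.1)&(abs(W[...,1]+.017)<.035)&(W[...,2]>s["tool_pos"][2]+.03)&(W[...,2]<s["tool_pos"][2]+.075)
    h=np.histogram(W[...,2][m],bins=40);zt=h[1][h[0].argmax()]+.0005
    print("top z",round(zt,4));align(W,f["color"],zt,zbelow,ang,near);return f,W
E
python3 - <<'E'
from h import *
look(.080)
E
```

```text
t 19.52 tcp [ 0.6477 -0.0176  0.0849] yaw 81.3 tz [-0.003  0.    -1.   ] w 0.694 F [-0.1 -0.1 -2.9] gf 67.4
top z 0.142
held 33410 end edge -71.2 (nominal -70 ) y [-30.3  29.3] mid -0.5
  tilt of box [ 86.3 103.4] 88.6
below 227 end edge -70.0 (nominal -70 ) y [-29.6  29.3] mid -0.2
```

jog_arm(
  motion="40 -0.003 0.001 0 0 0 -0.005;40 -0.003 0.001 0.02 0 0 -0.005;40 -0.003 0.001 0.04 0 0 -0.005;40 -0.003 0.001 0.04 0 0 -0.005;40 -0.003 0.001 0.04 0 0 -0.005",
)

```text
time: 20.2
tool_pos: [0.6505, -0.0175, 0.0665]
tool_rot: [-0.0, 0.072, 0.997, 0.0]
contact_force: [-0.3, -0.7, -2.6]
gripper_width: 0.693
grasp_force: 67.4
```

Run:
```python
from h import *
look(.080)
```

```text
t 20.2 tcp [ 0.6505 -0.0175  0.0665] yaw 81.8 tz [-0.  0. -1.] w 0.693 F [-0.3 -0.7 -2.6] gf 67.4
top z 0.1246
held 33369 end edge -68.6 (nominal -70 ) y [-30.3  29.2] mid -0.6
  tilt of box [ 86.6 102.5] 90.0
below 654 end edge -70.0 (nominal -70 ) y [-30.2  29.3] mid -0.5
```

jog_arm(
  motion="40 0.0026 0 0 0 0 0;40 0.0026 0 0.012 0 0 0;40 0.0026 0 0.024 0 0 0;40 0.0026 0 0.03 0 0 0;40 0.0026 0 0.031 0 0 0",
)

```text
time: 20.88
tool_pos: [0.6495, -0.0172, 0.0527]
tool_rot: [-0.0, 0.072, 0.997, 0.0]
contact_force: [-4.5, 0.5, 5.8]
gripper_width: 0.695
grasp_force: 68.3
```

jog_arm(
  motion="88 0 0 0 0 0 0;88 0 0 0 0 0 0;88 0 0 -0.05 0 0 0;88 0 0 -0.15 0 0 0;88 0 0 -0.25 0 0 0",
)

```text
time: 21.5
tool_pos: [0.649, -0.0172, 0.1771]
tool_rot: [-0.0, 0.072, 0.997, 0.0]
contact_force: [0.4, -0.5, 0.1]
gripper_width: 0.875
grasp_force: 0.0
```

Run:
```python
from h import *
st()
f=grab_frame("wrist");W=cloud(f)
m=(abs(W[...,0]-.65)<.1)&(abs(W[...,1]+.02)<.06)&(abs(W[...,2]-.11)<.008)
print(box(W,m))
f=grab_frame("top");V=cloud(f)
for u in ["tray1","cover"]:
  for d in cut_out("top",u):
    if d["pixels"].sum()>200: print(u,round(d["p"],2),*box(V,d["pixels"],.012))
go((88,.3514,-.283,.12,-.8))
```

```text
t 21.5 tcp [ 0.649  -0.0172  0.1771] yaw 81.8 tz [-0.001  0.    -1.   ] w 0.875 F [ 0.4 -0.5  0.1] gf 0.0
(array([649.9, -16.7]), array([ 60.2, 140.5]), 81.7, 11256, array([109. , 110.3, 111.4]))
tray1 0.58 [290.2 486.9] [ 61.  141.8] 24.2 717 [24.7 36.7 42.5]
tray1 0.57 [ 351.6 -284.4] [141.4  60.5] 89.5 704 [24.5 37.1 42.7]
tray1 0.56 [254. 306.] [140.7  61.1] 49.1 724 [25.5 36.9 42.7]
cover 0.94 [ 612.1 -211.6] [140.   61.6] 79.4 593 [17.  24.1 64.5]
88 0.516 -0.611 0.114 0.002 0.002 0.961 ; dist mm 404 deg 83
```

jog_arm(
  motion="88 0.06 -0.08 0 0 0 0.12;88 0.14 -0.17 0 0 0 0.24;88 0.22 -0.26 0 0 0 0.36;88 0.3 -0.36 0 0 0 0.48;88 0.38 -0.45 0 0 0 0.58",
)

```text
time: 22.32
tool_pos: [0.4266, -0.2132, 0.1739]
tool_rot: [-0.002, 0.487, 0.873, 0.0]
contact_force: [-0.2, -0.8, 0.7]
gripper_width: 0.88
grasp_force: 0.0
```

Run:
```python
from h import *
st()
go((88,.3516,-.2835,.10,-.8))
```

```text
t 22.32 tcp [ 0.4266 -0.2132  0.1739] yaw 31.7 tz [-0.003  0.002 -1.   ] w 0.88 F [-0.2 -0.8  0.7] gf 0.0
88 -0.041 -0.201 0.148 -0.002 -0.002 0.378 ; dist mm 127 deg 32
```

jog_arm(
  motion="88 -0.02 -0.1 0.03 0 0 0.12;88 -0.041 -0.201 0.08 0 0 0.24;88 -0.041 -0.201 0.12 0 0 0.378;88 -0.041 -0.201 0.148 0 0 0.378;88 -0.041 -0.201 0.148 0 0 0.378",
)

```text
time: 22.95
tool_pos: [0.3539, -0.2819, 0.1]
tool_rot: [-0.002, 0.709, 0.705, 0.0]
contact_force: [-1.0, 0.4, 0.4]
gripper_width: 0.881
grasp_force: 0.0
```

Run:
```python
from h import *
st()
f=grab_frame("wrist");W=cloud(f)
for d in cut_out("wrist","tray1"):
    if d["pixels"].sum()>2000: print(round(d["p"],2),*box(W,d["pixels"],.03))
go((88,.3516,-.2835,-.021,-.8))
```

```text
t 22.95 tcp [ 0.3539 -0.2819  0.1   ] yaw -0.4 tz [-0.003  0.003 -1.   ] w 0.881 F [-1.   0.4  0.4] gf 0.0
0.75 [ 351.9 -283.8] [140.6  60.2] 89.2 11253 [37.  38.2 39.3]
88 -0.001 -0.007 0.247 -0.0 -0.0 0.005 ; dist mm 123 deg 0
```

jog_arm(
  motion="88 -0.003 -0.005 0.1 0 0 0.005;88 -0.003 -0.005 0.2 0 0 0.005;88 -0.003 -0.005 0.243 0 0 0.005;88 -0.003 -0.005 0.243 0 0 0.005;40 -0.003 -0.005 0.243 0 0 0.005",
)

```text
time: 23.68
tool_pos: [0.3533, -0.2858, -0.0173]
tool_rot: [0.001, 0.713, 0.702, -0.0]
contact_force: [-5.9, 7.6, 20.2]
gripper_width: 0.694
grasp_force: 60.5
```

jog_arm(
  motion="40 0 0 0 0 0 0;40 0 0 0 0 0 0;40 0 0 -0.05 0 0 0;40 0 0 -0.15 0 0 0;40 0 0 -0.27 0 0 0",
)

```text
time: 24.3
tool_pos: [0.3508, -0.2834, 0.1152]
tool_rot: [-0.002, 0.713, 0.701, 0.0]
contact_force: [1.1, -1.9, -3.7]
gripper_width: 0.692
grasp_force: 66.3
```

Run:
```python
from h import *
st()
go((40,.6494,-.0168,.14,-98.3))
```

```text
t 24.3 tcp [ 0.3508 -0.2834  0.1152] yaw -1.0 tz [-0.003  0.003 -1.   ] w 0.692 F [ 1.1 -1.9 -3.7] gf 66.3
40 0.543 0.588 -0.05 -0.003 0.0 1.132 ; dist mm 401 deg 97
```

jog_arm(
  motion="40 0.05 0.06 -0.03 0 0 0.12;40 0.12 0.14 -0.05 0 0 0.24;40 0.2 0.22 -0.06 0 0 0.36;40 0.28 0.3 -0.06 0 0 0.48;40 0.36 0.39 -0.06 0 0 0.58",
)

```text
time: 24.92
tool_pos: [0.5447, -0.1121, 0.1452]
tool_rot: [-0.0, 0.942, 0.337, -0.0]
contact_force: [-0.4, -0.6, -2.5]
gripper_width: 0.69
grasp_force: 66.5
```

Run:
```python
from h import *
st()
go((40,.6494,-.0168,.12,-98.3))
```

```text
t 24.93 tcp [ 0.5447 -0.1121  0.1452] yaw -50.6 tz [-0.001 -0.    -1.   ] w 0.69 F [-0.4 -0.6 -2.5] gf 66.5
40 0.283 -0.015 0.05 -0.0 0.001 0.555 ; dist mm 144 deg 48
```

jog_arm(
  motion="40 0.1 -0.005 0 0 0 0.12;40 0.2 -0.01 0 0 0 0.24;40 0.283 -0.015 0.01 0 0 0.36;40 0.283 -0.015 0.05 0 0 0.48;40 0.283 -0.015 0.05 0 0 0.555",
)

```text
time: 25.55
tool_pos: [0.6461, -0.0165, 0.1169]
tool_rot: [-0.0, 0.997, -0.071, -0.003]
contact_force: [-0.3, 0.1, -4.1]
gripper_width: 0.693
grasp_force: 66.3
```

Run:
```python
from h import *
f,W=look(.110,near=1)
save(f,"w8.png")
```

```text
t 25.55 tcp [ 0.6461 -0.0165  0.1169] yaw -98.2 tz [-0.007  0.001 -1.   ] w 0.693 F [-0.3  0.1 -4.1] gf 66.3
top z 0.172
held 30199 end edge 68.5 (nominal 70 ) y [-29.6  29.9] mid 0.2
  tilt of box [106.9  86.7] 0.4
below 848 end edge 70.4 (nominal 70 ) y [-29.8  29.2] mid -0.3
```

View pics/w8.png

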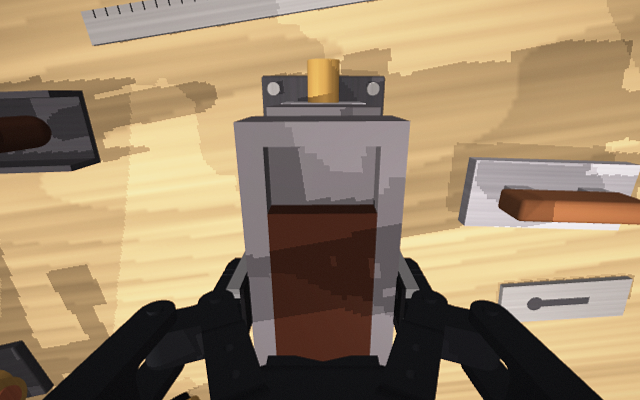

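The wide notch at (322,175) points to the dock's copper nub, which is right. It is about 2 mm short in x.

jog_arm(
  motion="40 0.002 0.001 0 0 0 0;40 0.002 0.001 0.02 0 0 0;40 0.002 0.001 0.034 0 0 0;40 0.002 0.001 0.034 0 0 0;40 0.002 0.001 0.034 0 0 0",
)

```text
time: 26.22
tool_pos: [0.6493, -0.0182, 0.1039]
tool_rot: [-0.0, 0.998, -0.07, 0.0]
contact_force: [0.3, 0.4, -3.4]
gripper_width: 0.687
grasp_force: 66.4
```

Run:
```python
from h import *
f,W=look(.110,near=1)
```

```text
t 26.23 tcp [ 0.6493 -0.0182  0.1039] yaw -98.0 tz [ 0.  0. -1.] w 0.687 F [ 0.3  0.4 -3.4] gf 66.4
top z 0.1594
held 30202 end edge 71.5 (nominal 70 ) y [-30.6  29. ] mid -0.8
  tilt of box [107.  87.] 0.2
below few
```

jog_arm(
  motion="40 -0.0026 -0.001 0 0 0 0.003;40 -0.0026 -0.001 0.02 0 0 0.003;40 -0.0026 -0.001 0.033 0 0 0.003;40 -0.0026 -0.001 0.04 0 0 0.003;40 -0.0026 -0.001 0.041 0 0 0.003",
)

```text
time: 26.9
tool_pos: [0.6481, -0.0174, 0.0848]
tool_rot: [0.0, 0.997, -0.072, -0.0]
contact_force: [-5.3, 1.5, 6.1]
gripper_width: 0.69
grasp_force: 67.3
```

Run:
```python
from h import *
f,W=look(.110,near=1)
```

```text
t 26.9 tcp [ 0.6481 -0.0174  0.0848] yaw -98.2 tz [-0.001 -0.    -1.   ] w 0.69 F [-5.3  1.5  6.1] gf 67.3
top z 0.1402
held 30213 end edge 70.2 (nominal 70 ) y [-30.4  29.2] mid -0.6
  tilt of box [ 86.7 106.6] 89.2
below few
```

Top at 140 mm means it is seated. Release and rise.

jog_arm(
  motion="88 0 0 0 0 0 0;88 0 0 0 0 0 0;88 0 0 -0.05 0 0 0;88 0 0 -0.15 0 0 0;88 0 0 -0.22 0 0 0",
)

```text
time: 27.58
tool_pos: [0.6489, -0.0176, 0.1958]
tool_rot: [0.0, 0.997, -0.072, 0.001]
contact_force: [1.0, -0.2, -0.3]
gripper_width: 0.875
grasp_force: 0.0
```

Run:
```python
from h import *
st()
f=grab_frame("wrist");W=cloud(f)
m=(abs(W[...,0]-.65)<.1)&(abs(W[...,1]+.02)<.06)&(abs(W[...,2]-.14)<.008)
print(box(W,m))
for c in ["wrist","top"]:
  f=grab_frame(c);V=cloud(f);save(f,c+"9.png")
  for u in ["cover","tray1"]:
   for d in cut_out(c,u):
    if d["pixels"].sum()>200: print(c,u,round(d["p"],2),*box(V,d["pixels"],.012))
  for d in place_of(c,"cover_wide"): print(c,round(d["p"],2),d["at"])
go((60,.612,-.211,.15,-10))
```

```text
t 27.57 tcp [ 0.6489 -0.0176  0.1958] yaw -98.2 tz [ 0.003 -0.    -1.   ] w 0.875 F [ 1.  -0.2 -0.3] gf 0.0
(array([649.6, -17.4]), array([ 60.3, 140.8]), 82.1, 11946, array([139. , 140.3, 141.3]))
wrist cover 0.78 [ 613.4 -211.3] [141.2  60.5] 80.0 6778 [20.4 22.6 62.5]
wrist tray1 0.86 [650.9  -9. ] [ 77.2 140.6] 82.2 13688 [129.9 140.1 141.3]
wrist 0.57 [0.623, -0.1628, -0.0004]
top cover 0.7 [ 612.3 -211.9] [140.6  62.4] 80.7 609 [17.2 24.3 64.6]
top tray1 0.89 [254.5 306.2] [141.1  60.4] 48.7 718 [24.8 37.2 43.1]
top tray1 0.68 [289.6 487.7] [ 61.1 141.9] 24.3 734 [25.  36.6 42.9]
top 0.68 [0.6195, -0.1651, 0.0011]
60 -0.014 0.393 0.082 -0.002 0.002 -1.027 ; dist mm 201 deg 88
```

Run:
```python
from h import *
for c in ["wrist","top"]:
  W=cloud(grab_frame(c))
  for d in place_of(c,"spray_bottle")[:1]: print(c,d)
  for d in cut_out(c,"spray_bottle")[:1]: print(*box(W,d["pixels"],.02))
  for d in cut_out(c,"hammer")[:1]: print(*box(W,d["pixels"],.005))
```

```text
wrist {'at': [0.7167, -0.3257, 0.0012], 'p': 0.63}
[ 715.8 -304.5] [30.  66.3] 87.3 3298 [22.9 46.4 69.7]
[383.  229.6] [40.8 39.5] 10.3 462 [25.5 33.  38.8]
top {'at': [0.7133, -0.3239, -0.0021], 'p': 0.56}
[ 702.5 -316.1] [72.4 44.1] 27.7 472 [ 37.  123.1 203.6]
[ 674.8 -479.1] [241.3 154.7] 55.4 529 [12.4 23.9 30.9]
```

jog_arm(
  motion="50 0 0.04 0 0 0 -0.12;50 0 0.1 0 0 0 -0.24;50 0 0.16 0 0 0 -0.36;50 0 0.22 0 0 0 -0.48;50 0 0.28 0 0 0 -0.58",
)

```text
time: 29.05
tool_pos: [0.6279, -0.1569, 0.1935]
tool_rot: [0.0, 0.934, 0.358, 0.0]
contact_force: [0.1, -0.1, 0.1]
gripper_width: 0.499
grasp_force: 0.0
```

Run:
```python
from h import *
go((50,.6125,-.2112,.08,-10))
```

```text
50 -0.095 0.06 0.227 0.0 -0.0 -0.443 ; dist mm 127 deg 38
```

jog_arm(
  motion="50 -0.095 0.06 0.05 0 0 -0.12;50 -0.095 0.06 0.1 0 0 -0.24;50 -0.095 0.06 0.18 0 0 -0.36;50 -0.095 0.06 0.227 0 0 -0.443;50 -0.095 0.06 0.227 0 0 -0.443",
)

```text
time: 29.68
tool_pos: [0.6106, -0.2092, 0.0771]
tool_rot: [-0.002, 0.768, 0.64, -0.001]
contact_force: [0.9, -0.8, -0.1]
gripper_width: 0.5
grasp_force: 0.0
```

Run:
```python
from h import *
st()
f=grab_frame("wrist");W=cloud(f);save(f,"w10.png")
b=(abs(W[...,0]-.612)<.09)&(abs(W[...,1]+.211)<.09)
print("plate",box(W,b&(abs(W[...,2]-.022)<.003)))
print("handle",box(W,b&(abs(W[...,2]-.062)<.003)))
go((50,.6125,-.2112,.006,-10))
```

```text
t 29.68 tcp [ 0.6106 -0.2092  0.0771] yaw -10.4 tz [-0.005  0.002 -1.   ] w 0.5 F [ 0.9 -0.8 -0.1] gf 0.0
plate (array([ 648. , -219.7]), array([144.7, 131.4]), 80.0, 10266, array([21.2, 22.2, 23.3]))
handle (array([ 613.4, -210.7]), array([99., 18.]), 80.1, 4072, array([60.4, 62.1, 63.1]))
50 -0.003 0.002 0.147 -0.001 -0.0 -0.005 ; dist mm 73 deg 0
```

View pics/w10.png

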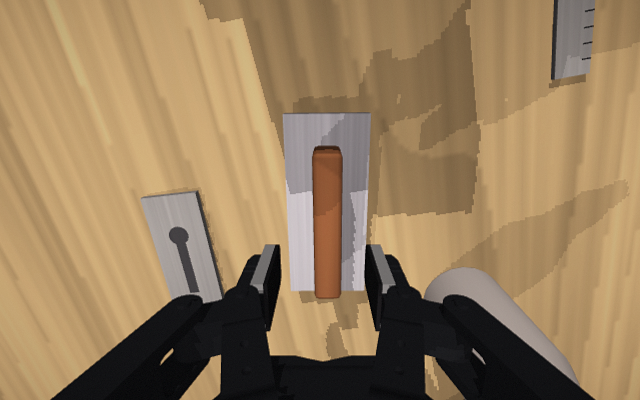

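The cover's handle at (327,222) lies between the fingers and the plane iron at (190,250) is clear. Descend and grip the handle.

jog_arm(
  motion="50 -0.002 0.004 0.08 0 0 -0.004;50 -0.002 0.004 0.13 0 0 -0.004;50 -0.002 0.004 0.142 0 0 -0.004;50 -0.002 0.004 0.142 0 0 -0.004;0 -0.002 0.004 0.142 0 0 -0.004",
)

```text
time: 30.35
tool_pos: [0.6157, -0.212, 0.0112]
tool_rot: [0.002, 0.766, 0.643, 0.001]
contact_force: [0.0, -0.6, -0.5]
gripper_width: 0.3
grasp_force: 0.0
```

jog_arm(
  motion="0 0 0 0 0 0 0;0 0 0 0 0 0 0;0 0 0 -0.02 0 0 0;0 0 0 -0.12 0 0 0;0 0 0 -0.24 0 0 0",
)

```text
time: 30.98
tool_pos: [0.6122, -0.2103, 0.1272]
tool_rot: [-0.003, 0.766, 0.643, -0.001]
contact_force: [1.1, -0.3, -2.2]
gripper_width: 0.2
grasp_force: 59.3
```

jog_arm(
  motion="0 0 0 -0.08 0 0 0;0 0 0 -0.12 0 0 0;0 0 0 -0.14 0 0 0;0 0 0 -0.14 0 0 0;0 0 0 -0.14 0 0 0",
)

```text
time: 31.6
tool_pos: [0.6131, -0.2108, 0.1961]
tool_rot: [-0.002, 0.766, 0.643, -0.001]
contact_force: [0.2, 0.5, -3.6]
gripper_width: 0.198
grasp_force: 59.5
```

Run:
```python
from h import *
st()
go((0,.6494,-.0170,.19,-98.3))
```

```text
t 31.6 tcp [ 0.6131 -0.2108  0.1961] yaw -10.0 tz [-0.004  0.002 -1.   ] w 0.198 F [ 0.2  0.5 -3.6] gf 59.5
0 0.394 0.004 0.013 -0.003 0.001 1.028 ; dist mm 197 deg 88
```

jog_arm(
  motion="0 0.06 0 0 0 0 0.12;0 0.14 0 0 0 0 0.24;0 0.22 0 0 0 0 0.36;0 0.3 0.004 0 0 0 0.48;0 0.394 0.004 0 0 0 0.58",
)

```text
time: 32.22
tool_pos: [0.6496, -0.0165, 0.1967]
tool_rot: [-0.001, 0.966, 0.257, -0.001]
contact_force: [0.6, 0.0, -3.3]
gripper_width: 0.199
grasp_force: 59.4
```

Run:
```python
from h import *
st()
go((0,.6494,-.0172,.175,-98.3))
```

```text
t 32.23 tcp [ 0.6496 -0.0165  0.1967] yaw -60.2 tz [-0.003  0.    -1.   ] w 0.199 F [ 0.6  0.  -3.3] gf 59.4
0 -0.001 0.001 0.043 -0.001 0.002 0.444 ; dist mm 22 deg 38
```

jog_arm(
  motion="0 -0.001 0.001 0 0 0 0.12;0 -0.001 0.001 0.02 0 0 0.24;0 -0.001 0.001 0.04 0 0 0.36;0 -0.001 0.001 0.04 0 0 0.444;0 -0.001 0.001 0.04 0 0 0.444",
)

```text
time: 32.85
tool_pos: [0.6492, -0.0182, 0.1768]
tool_rot: [-0.0, 0.998, -0.069, -0.002]
contact_force: [-0.0, 0.7, -3.5]
gripper_width: 0.203
grasp_force: 59.5
```

```bash
cat >> h.py <<'E'
def lookc(near=1,ang=-8.3):
    st();f=grab_frame("wrist");W=cloud(f);s=state()
    m=(abs(W[...,0]-.65)<.1)&(abs(W[...,1]+.017)<.035)&(W[...,2]<s["tool_pos"][2]+.03)&(W[...,2]>s["tool_pos"][2]+.005)
    h=np.histogram(W[...,2][m],bins=25);zt=h[1][h[0].argmax()]+.0005
    print("plate z",round(zt,4));align(W,f["color"],zt,.140,ang,near);return f,W
E
python3 - <<'E'
from h import *
f,W=lookc();save(f,"w11.png")
E
```

```text
t 32.85 tcp [ 0.6492 -0.0182  0.1768] yaw -97.9 tz [-0.003  0.    -1.   ] w 0.203 F [-0.   0.7 -3.5] gf 59.5
plate z 0.1885
held 12418 end edge 69.6 (nominal 70 ) y [-30.6  28.7] mid -0.9
  tilt of box [140.6  60.3] 0.2
below 307 end edge 70.2 (nominal 70 ) y [-14.7  29.1] mid 7.2
```

View pics/w11.png

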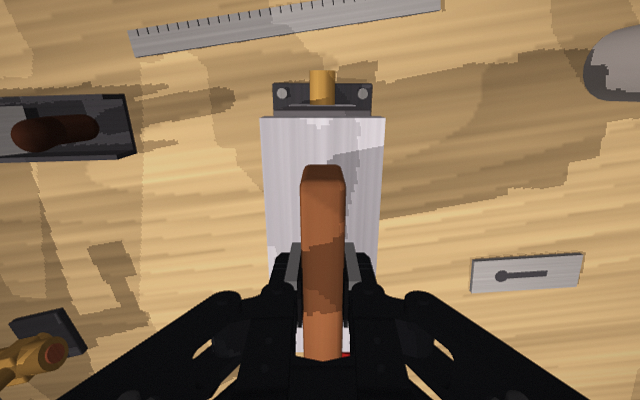

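The cover is over the stack, aligned within 1 mm. Lower part way, check, then seat.

jog_arm(
  motion="0 0.001 0 0.02 0 0 0.003;0 0.001 0 0.04 0 0 0.003;0 0.001 0 0.044 0 0 0.003;0 0.001 0 0.044 0 0 0.003;0 0.001 0 0.044 0 0 0.003",
)

```text
time: 33.52
tool_pos: [0.6509, -0.0184, 0.1573]
tool_rot: [0.0, 0.997, -0.072, 0.0]
contact_force: [0.7, -0.1, -3.1]
gripper_width: 0.2
grasp_force: 59.5
```

Run:
```python
from h import *
f,W=lookc()
```

```text
t 33.52 tcp [ 0.6509 -0.0184  0.1573] yaw -98.2 tz [ 0.001 -0.    -1.   ] w 0.2 F [ 0.7 -0.1 -3.1] gf 59.5
plate z 0.1685
held 12465 end edge 71.4 (nominal 70 ) y [-31.   28.4] mid -1.3
  tilt of box [140.5  60.3] 0.0
below few
```

jog_arm(
  motion="0 -0.0022 -0.0008 0 0 0 0;0 -0.0022 -0.0008 0.012 0 0 0;0 -0.0022 -0.0008 0.024 0 0 0;0 -0.0022 -0.0008 0.03 0 0 0;0 -0.0022 -0.0008 0.031 0 0 0",
)

```text
time: 34.2
tool_pos: [0.6495, -0.0177, 0.143]
tool_rot: [0.0, 0.997, -0.072, -0.0]
contact_force: [-4.4, 1.3, 6.4]
gripper_width: 0.199
grasp_force: 60.8
```

Run:
```python
from h import *
f,W=lookc()
```

```text
t 34.2 tcp [ 0.6495 -0.0177  0.143 ] yaw -98.2 tz [-0.001 -0.    -1.   ] w 0.199 F [-4.4  1.3  6.4] gf 60.8
plate z 0.1545
held 12360 end edge 69.6 (nominal 70 ) y [-30.6  28.8] mid -0.9
  tilt of box [140.3  60.4] 0.1
below few
```

jog_arm(
  motion="45 0 0 0 0 0 0;45 0 0 0 0 0 0;45 0 0 -0.05 0 0 0;45 0 0 -0.15 0 0 0;45 0 0 -0.25 0 0 0",
)

```text
time: 34.88
tool_pos: [0.6494, -0.0178, 0.267]
tool_rot: [-0.0, 0.997, -0.072, -0.0]
contact_force: [0.6, -0.0, 0.3]
gripper_width: 0.448
grasp_force: 0.0
```

Run:
```python
from h import *
st()
f=grab_frame("wrist");W=cloud(f)
b=(abs(W[...,0]-.65)<.1)&(abs(W[...,1]+.02)<.06)
print(box(W,b&(abs(W[...,2]-.154)<.004)),box(W,b&(abs(W[...,2]-.194)<.004)))
f=grab_frame("top");V=cloud(f);save(f,"top2.png")
for t in ["tray1","cover"]:
  for d in cut_out("top",t):
    if d["pixels"].sum()>200: print(t,round(d["p"],2),*box(V,d["pixels"],.012))
for t in ["cock_grip","cock_axis"]:
  for d in place_of("top",t): print(t,round(d["p"],2),d["at"])
go((0,.54,.44,.20,-98.3))
```

```text
t 34.88 tcp [ 0.6494 -0.0178  0.267 ] yaw -98.2 tz [-0.001  0.    -1.   ] w 0.448 F [ 0.6 -0.   0.3] gf 0.0
(array([649.2, -17.3]), array([ 60.1, 139.9]), 81.7, 6902, array([153.2, 154.3, 155.4])) (array([650.1, -17.5]), array([18. , 98.8]), 81.7, 2607, array([192.3, 194.1, 195.2]))
tray1 0.9 [254.4 306. ] [140.9  60.7] 49.5 734 [24.7 36.7 43. ]
tray1 0.78 [289.  485.4] [ 59.1 139.8] 25.1 671 [25.3 36.7 42.6]
cock_grip 0.68 [0.5647, 0.3805, 0.097]
cock_axis 0.83 [0.4723, 0.3697, 0.0933]
0 -0.347 -0.875 0.13 0.0 0.002 0.001 ; dist mm 475 deg 0
```

The cover is seated, with the plate at 154.3 mm, and everything is centred. Now the cock: approach from its +y side, checking clearance to the cabinet and jar first.

Run:
```python
from h import *
f=grab_frame("top");V=cloud(f)
for d in place_of("top","oil_jar")[:1]: print(d)
b=(V[...,0]>.40)&(V[...,0]<.75)&(V[...,1]>.40)&(V[...,1]<.75)
for z in (.1,.2): 
    p=V[b&(V[...,2]>z)]; print(z,len(p),p.min(0) if len(p) else "", p.max(0) if len(p) else "")
    q=p[p[:,0]<.62]; print(q.min(0) if len(q) else "")
A=np.array([.4735,.372])
def P(th,off): 
    t=np.radians(th);u=np.array([np.cos(t),np.sin(t)]);p=np.array([-u[1],u[0]]);return A+.085*u+off*p
s0=P(6,.05);print(s0)
go((0,*s0,.20,-98.2),(0,*s0,.06,-98.2))
y=np.radians(-98.2);M=np.array([[-np.sin(y),np.cos(y)],[np.cos(y),np.sin(y)]])
for th in (0,-10,-22,-34,-46,-58,-68,-76,-82,-86): print(th,np.round(P(th,.022),3),np.round(M@(P(th,.022)-s0)/.5,3))
```

```text
{'at': [0.6647, 0.4635, 0.0023], 'p': 0.74}
0.1 4081 [0.46854677 0.56392652 0.10003626] [0.74978016 0.74114972 0.15110285]
[0.46854677 0.56392652 0.10003626]
0.2 0  

[0.55280794 0.43061101]
0 -0.318 -0.86 0.129 0.0 0.003 -0.001 ; dist mm 463 deg 0
0 -0.317 -0.86 0.409 0.0 0.003 -0.001 ; dist mm 502 deg 0
0 [0.558 0.394] [0.022 0.071]
-10 [0.561 0.379] [0.031 0.1  ]
-22 [0.561 0.361] [0.035 0.136]
-34 [0.556 0.343] [0.032 0.173]
-46 [0.548 0.326] [0.021 0.208]
-58 [0.537 0.312] [0.003 0.24 ]
-68 [0.526 0.301] [-0.017  0.263]
-76 [0.515 0.295] [-0.035  0.279]
-82 [0.507 0.291] [-0.051  0.29 ]
-86 [0.501 0.289] [-0.061  0.296]
```

jog_arm(
  motion="0 -0.04 -0.1 0 0 0 0;0 -0.08 -0.21 0 0 0 0;0 -0.12 -0.32 0 0 0 0;0 -0.16 -0.43 0 0 0 0;0 -0.2 -0.54 0.03 0 0 0",
)

```text
time: 35.9
tool_pos: [0.589, 0.2655, 0.2512]
tool_rot: [-0.0, 0.997, -0.072, 0.0]
contact_force: [1.3, 0.2, -0.7]
gripper_width: -0.0
grasp_force: 0.0
```

Run:
```python
from h import *
st()
go((0,.5528,.4306,.20,-98.2),(0,.5528,.4306,.06,-98.2))
```

```text
t 35.9 tcp [0.589  0.2655 0.2512] yaw -98.2 tz [ 0.001  0.    -1.   ] w -0.0 F [ 1.3  0.2 -0.7] gf 0.0
0 -0.119 -0.316 0.102 -0.0 -0.001 -0.001 ; dist mm 177 deg 0
0 -0.119 -0.316 0.382 -0.0 -0.001 -0.001 ; dist mm 255 deg 0
```

jog_arm(
  motion="0 -0.04 -0.11 0.03 0 0 0;0 -0.08 -0.22 0.07 0 0 0;0 -0.119 -0.316 0.12 0 0 0;0 -0.119 -0.316 0.2 0 0 0;0 -0.119 -0.316 0.25 0 0 0",
)

```text
time: 36.52
tool_pos: [0.5507, 0.4285, 0.1216]
tool_rot: [0.002, 0.997, -0.071, -0.002]
contact_force: [0.6, -0.1, -0.5]
gripper_width: 0.0
grasp_force: 0.0
```

jog_arm(
  motion="0 0 0 0.09 0 0 0;0 0 0 0.132 0 0 0;0 0 0 0.132 0 0 0;0 0 0 0.132 0 0 0;0 0.01 0.035 0.132 0 0 0",
)

```text
time: 37.15
tool_pos: [0.5569, 0.4116, 0.063]
tool_rot: [-0.001, 0.997, -0.071, 0.002]
contact_force: [0.4, -0.9, 0.4]
gripper_width: 0.001
grasp_force: 0.0
```

Run:
```python
from h import *
st()
s=state()["tool_pos"][:2]
A=np.array([.4735,.372])
def P(th,off): 
    t=np.radians(th);u=np.array([np.cos(t),np.sin(t)]);p=np.array([-u[1],u[0]]);return A+.085*u+off*p
y=np.radians(-98.2);M=np.array([[-np.sin(y),np.cos(y)],[np.cos(y),np.sin(y)]])
for th in (0,-10,-22,-34,-46,-58,-68,-76,-82,-86): print(th,np.round(P(th,.022),3),np.round(M@(P(th,.022)-s)/.5,3))
```

```text
t 37.15 tcp [0.5569 0.4116 0.063 ] yaw -98.1 tz [ 0.004  0.002 -1.   ] w 0.001 F [ 0.4 -0.9  0.4] gf 0.0
0 [0.558 0.394] [0.008 0.034]
-10 [0.561 0.379] [0.018 0.063]
-22 [0.561 0.361] [0.022 0.1  ]
-34 [0.556 0.343] [0.018 0.136]
-46 [0.548 0.326] [0.008 0.172]
-58 [0.537 0.312] [-0.01   0.204]
-68 [0.526 0.301] [-0.03   0.227]
-76 [0.515 0.295] [-0.049  0.243]
-82 [0.507 0.291] [-0.064  0.253]
-86 [0.501 0.289] [-0.075  0.259]
```

jog_arm(
  motion="0 0.008 0.034 0.004 0 0 0;0 0.018 0.063 0.004 0 0 0;0 0.022 0.1 0.004 0 0 0;0 0.018 0.136 0.004 0 0 0;0 0.008 0.172 0.004 0 0 0",
)

```text
time: 37.78
tool_pos: [0.547, 0.3236, 0.0582]
tool_rot: [-0.0, 0.997, -0.072, 0.0]
contact_force: [0.9, 3.1, 0.2]
gripper_width: 0.001
grasp_force: 1.5
```

jog_arm(
  motion="0 -0.018 0.032 0 0 0 0;0 -0.038 0.055 0 0 0 0;0 -0.055 0.07 0 0 0 0;0 -0.066 0.078 0 0 0 0;0 -0.066 0.078 0 0 0 0",
)

```text
time: 38.4
tool_pos: [0.5081, 0.2905, 0.0581]
tool_rot: [0.001, 0.997, -0.072, -0.001]
contact_force: [0.5, 0.2, 0.8]
gripper_width: -0.003
grasp_force: 0.0
```

Run:
```python
from h import *
st()
f=grab_frame("wrist");save(f,"w12.png")
grab_frame("top")
for c in ("wrist","top"):
 for t in ["cock_grip","cock_axis"]:
  for d in place_of(c,t): print(c,t,round(d["p"],2),d["at"])
```

```text
t 38.4 tcp [0.5081 0.2905 0.0581] yaw -98.2 tz [-0.001 -0.001 -1.   ] w -0.003 F [0.5 0.2 0.8] gf 0.0
top cock_axis 0.62 [0.476, 0.3702, 0.0936]
```

View pics/w12.png

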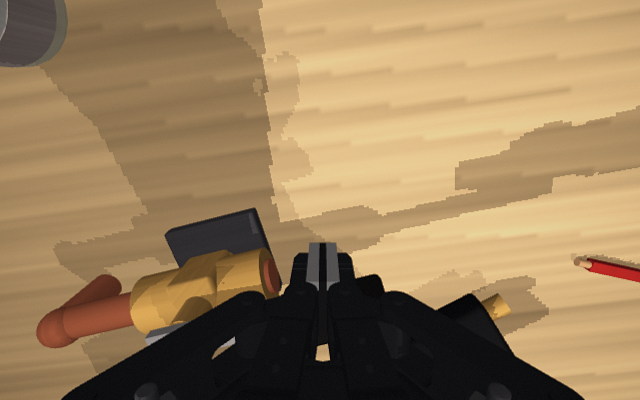

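The gripper hides the lever here and the pipe is at (60,325)-(270,275). I'll press on towards -x in small steps until the stop.

jog_arm(
  motion="0 -0.004 0 0 0 0 0;0 -0.008 0 0 0 0 0;0 -0.012 0 0 0 0 0;0 -0.014 0 0 0 0 0;0 -0.014 0 0 0 0 0",
)

```text
time: 39.33
tool_pos: [0.5059, 0.2913, 0.0587]
tool_rot: [-0.0, 0.997, -0.072, 0.005]
contact_force: [13.6, -2.7, -7.2]
gripper_width: -0.001
grasp_force: 6.7
```

The force rose to 13.6 N, so it's at the stop. Back off, rise, and check.

jog_arm(
  motion="0 -0.005 0 0 0 0 0;0 -0.005 0 0 0 0 0;0 0.04 0 0 0 0 0;0 0.06 0 -0.08 0 0 0;0 0.06 0 -0.2 0 0 0",
)

```text
time: 39.95
tool_pos: [0.5302, 0.2869, 0.1566]
tool_rot: [0.001, 0.997, -0.072, -0.003]
contact_force: [0.8, 0.6, -0.8]
gripper_width: -0.007
grasp_force: 0.0
```

jog_arm(
  motion="0 -0.1 0.1 -0.1 0 0 0;0 -0.2 0.2 -0.2 0 0 0;0 -0.25 0.3 -0.25 0 0 0;0 -0.25 0.3 -0.25 0 0 0;0 -0.25 0.3 -0.25 0 0 0",
)

```text
time: 40.58
tool_pos: [0.3863, 0.1566, 0.2863]
tool_rot: [-0.001, 0.997, -0.073, 0.003]
contact_force: [0.5, -0.7, 0.2]
gripper_width: -0.005
grasp_force: 0.0
```

Run:
```python
from h import *
st()
f=grab_frame("top");V=cloud(f);save(f,"top3.png")
for c in ("wrist","top"):
 grab_frame(c)
 for t in ["cock_grip","cock_axis","cover"]:
  for d in place_of(c,t)[:1]: print(c,t,round(d["p"],2),d["at"])
b=(abs(V[...,0]-.65)<.1)&(abs(V[...,1]+.02)<.06)&(abs(V[...,2]-.154)<.006)
print(box(V,b))
g=(abs(V[...,0]-.50)<.09)&(abs(V[...,1]-.33)<.09)&(abs(V[...,2]-.1)<.015)
print("lever",box(V,g))
a=cv2.imread("pics/top3.png");cv2.imwrite("pics/top3b.png",cv2.resize(a[130:290,160:420],(780,480),interpolation=cv2.INTER_CUBIC))
```

```text
t 40.58 tcp [0.3863 0.1566 0.2863] yaw -98.3 tz [ 0.006  0.002 -1.   ] w -0.005 F [ 0.5 -0.7  0.2] gf 0.0
wrist cock_grip 0.62 [0.4787, 0.2853, 0.0945]
wrist cock_axis 0.66 [0.4724, 0.3715, 0.0916]
wrist cover 0.59 [0.3957, 0.0078, 0.0028]
top cock_axis 0.69 [0.474, 0.3696, 0.0913]
top cover 0.75 [0.6494, -0.0177, 0.1351]
(array([648.6, -17.8]), array([ 59.7, 141.2]), 81.8, 500, array([150.2, 154.3, 158.3]))
lever (array([477.1, 361. ]), array([15.8, 49.8]), 8.0, 71, array([ 87.5,  92.9, 101.5]))
```

View pics/top3b.png

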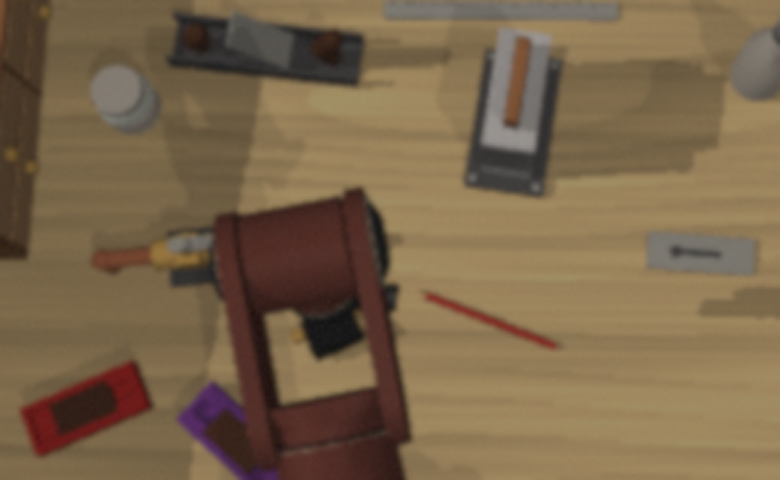

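The top view shows the capped stack on the dock at (520,100). The lever, measured at -86° and so in line with the pipe, is at (190,243). The bystanders are in place and the robot is clear.

```bash
python3 -c "
from plant import job_done
print(job_done())"
```

```text
the job is handed in; nothing more can be done
None
```

The job is handed in, with no verdict returned: I shut the air cock, seated all three grey stone trays and the cover on the dock, then opened the cock to its stop, leaving the bystanders where they were.

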